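# Dust off a staining block and put it under cover

## Task

Dust off the loose square staining block: set it flat on the rubber pad of the air-duster stand, let go of it, then press the can's cap all the way down and let it spring back up (work the cap only while the block is on the pad). Then lower the block gently, not dropping it, onto the pile of identical blocks in the little tray, centred and square with the pile, whose height differs every time; finally set the round knobbed lid flat and centred on top of it. Leave everything else where it is.

Things in the scene. Friction and masses are not known exactly. Their poses are not given: they have to be found in the camera images.
- block_center (a point): centre (half-way up) of the loose white porcelain staining block: 44 x 44 mm square, 18 mm high, 70 g, with a round 30 mm well 8 mm deep in its top; starts lying on the bench, well up. x and y along its sides, z up
- lid_center (a point): centre (half-way up, 13.5 mm above its underside) of the loose white porcelain lid: round plate 48 mm across and 5 mm thick with an upright cylindrical knob in the middle, 16 mm across and 22 mm tall (27 mm overall), 60 g; starts knob up on the bench. It lies on the rim of the block, covering the well
- stand: air-duster stand, fixed to the bench: an aluminium plate 240 (x) x 90 (y) x 8 mm, origin at the centre of its underside, z up; a rubber pad at its -x end; at its +x end, 75 mm from the origin, a white spray can 52 mm across (60 mm at its clamp band, clamp block behind it to +x) with a grey cap on top
- seat (a point): centre of the top face of the rubber pad of the stand, 58 x 58 mm, 14 mm above the bench, 150 mm from the can's axis; x and y as the stand
- cap_top (a point): centre of the flat top of the can's grey cap, 34 mm across, 168 mm above the bench when up; the cap has a short nozzle that points down towards the pad
- cap (a joint): how far the cap is pressed down, 0 (up) to 0.012 m (stop); spring 500 N/m with 3 N preload, so it starts to move at 3 N and takes 9 N at the stop; springs back by itself
- tray: small square steel tray fixed to the bench, 72 x 72 mm with walls 30 mm high, origin at the centre of its underside, x and y along its sides, z up. A pile of staining blocks like the loose one stands fixed in its middle, sides parallel to the tray's; the top of the pile is somewhere from 42 to 84 mm above the bench, different each time and not told: see it or feel for it
- petri: bystander: glass dish, 93 mm across, 16 mm high; origin at the centre of its underside
- beaker: bystander: small glass beaker, 58 mm across, 68 mm high; origin at the centre of its underside
- dropper: bystander: brown dropping bottle, 39 mm across, 120 mm high; origin at the centre of its underside
- tape: bystander: roll of tape, 96 mm across, 48 mm high, lying flat; origin at the centre of its underside
Things that resemble listed ones, but are neither listed nor needed, are in the scene too. What is shaped like the part that bears lid_center but orange or red is not meant.

How it is judged:
By the outcome, as a careful person would: the job done as asked, in the order asked, and still so for the second after the job is handed in, with the robot touching nothing.
It also fails if it takes over 72 s, if anything falls off the work surface, if the arm or the gripper's body presses on something with over 40 N, if the wrist force passes 120 N, or if a joint passes its speed limit or range.

## Robot

A 6-joint arm with a two-finger parallel gripper is mounted at the origin on a cart in front of the work surface, level with it; the furniture and walls round the work are solid. World frame = base frame: x ahead of the robot, y to its left, z up, the work surface at z = 0. Lengths are in m, angles in rad, forces in N, time in s.
With the tool pointing down it reaches from about 0.375 to 0.9 m from the base axis. Payload 3.1 kg.
Tool frame: the origin (TCP) lies at the very end of the fingers, on their centre line; the grasp point (between the pads) lies behind it (grasp_offset is the z of the grasp point in the tool frame, in m); z points along the fingers, y is the direction in which the jaws open and shut (so a half turn about z gives the same grasp; the last joint's range is limited). The gripper opens to 87 mm and grips with 3 to 60 N. Pads are 19 mm wide; open, the fingers measure 117 mm over their backs; the gripper's body (75 mm by 190 mm) begins 51 mm behind the grasp point.
Start: joints at [1.171, 0.527, 1.433, -0, 1.181, -0.178], TCP at [0.137, 0.61, 0.223] pointing down, gripper open.
Joint ranges: [-3.08, 3.08], [-0.75, 2.2], [0.22, 2.44], [-1.43, 4.57], [0, 2.65], [-2.85, 2.85]. Speed limits (rad/s): [2.79, 2.79, 3.14, 3.14, 3.14, 3.14].

## Interface

Orientations are given as a unit quaternion [x, y, z, w].
In Python, from cell import * gives the robot as it stands.
- The arm moves only by the tool send_rows, never from a script. Its argument "commands" is text: rows parted by semicolons, each of 7 numbers parted by spaces: the opening, from 0 (shut) to 1 (fully open), then the shift along the world's x, y, z in mm, then the turn, a rotation vector about the world's x, y, z in degrees. A call has 1 to 12 rows; each row shifts and turns the commanded pose from where the row before left it; what a row does not reach is not made up. A row lasts 1/8 s, in which the tool goes at most 62.5 mm and 10.7 degrees, less where a joint would pass 70% of its speed; a pose out of reach is approached as far as the arm can. A call with a gripper value outside its range is refused whole. The fingers move at their own pace and stop on an object; "grip_force" is the grip in N (left out, the last holds). Time passes only in rows, so rows that do not move let the fingers close. It gives the time, the measured TCP pose, the force and the opening at its end, in the units of the state.
- get_state(): the state, without advancing time (a new reading comes with each control period).
- read_camera(name): name is "scene" or "top" or "wrist"; returns the picture (420x560x3 uint8, blue, green, red); there is no depth.
- camera_params(name): a dict with "mtx" (3x3 intrinsics, pixels), "R" (3x3) and "t" (3): a world point X has camera coordinates R X + t; the wrist camera has in their place "hand_eye" (4x4, takes a point from camera to tool coordinates, whose origin is the TCP and whose axes are the flange's). Camera axes: x right, y down, z forward; pixel columns grow to the right and rows downward; lengths in m; the calibration is good to about 2 mm. A picture is of the moment at which its call begins: read the wrist's pose just before it. camera_params takes no time and is no camera call.
- finish_job(): hands the job in, once; it reports no verdict.
The state is a dict: "time": time; "joints": joint angles; "joint_velocities": joint speeds; "effort": joint torques, N m; "tcp_pos": TCP position; "eef_rot": TCP orientation; "wrist_force": force on the tool from outside, world axes, zero at the start; "wrist_torque": the same for the moment, N m; "grip_width": opening from 0.0 (shut) to 1.0 (fully open).
Only numpy, scipy, OpenCV 4.12 (cv2) and the standard library are available. Lean on these libraries where they do the work, as an engineer would, in place of code of your own. Each camera call takes 0.05 s, during which the arm holds its last target.

## Working session

There is one attempt and no reset: what is moved stays moved. The work goes in short steps, Python scripts to look and compute and a tool call to move; the robot and the scene stay as the last step left them, time stands still between calls to the robot, and variables do not carry over. Pictures are saved under pics/ and viewed, and the job is handed in when it is done.

Besides the shell and the picture viewer there is one more tool, called after "Emit:" as name(argument=value, ...), one argument or row to a line, values as JSON. send_rows: Moves the arm, as the interface text tells. Its arguments: {"type":"object","properties":{"commands":{"type":"string"},"grip_force":{"type":"number"}},"required":["commands"]}

```bash
ls; mkdir -p pics; python3 - <<'E'
from cell import *
import cv2
s=get_state();print({k:np.round(v,3) if 0 else v for k,v in s.items()}) if 0 else print(s)
for n in ["scene","top","wrist"]:
    cv2.imwrite(f"pics/{n}0.png",read_camera(n))
    print(n,camera_params(n))
E
```

```text
pics
{'time': 0.0, 'joints': array([ 1.17049996e+00,  5.28458920e-01,  1.43391841e+00,  1.43326871e-05,
        1.18139896e+00, -1.78489606e-01]), 'joint_velocities': array([ 1.03638198e-03,  4.97785093e-04,  2.05677139e-05,  4.14479531e-04,
       -4.21777732e-04, -8.42283588e-05]), 'effort': array([ 1.63296063e-04, -4.40041745e+01, -1.76589113e+01,  6.32616598e-02,
        5.81828132e-02, -1.38435521e-04]), 'tcp_pos': array([0.13716222, 0.60900253, 0.22157097]), 'eef_rot': array([ 1.10678820e-01,  9.93855627e-01, -1.04452742e-03, -3.17924359e-04]), 'wrist_force': array([-0.75516898,  0.33125993,  0.70580777]), 'wrist_torque': array([0.02733298, 0.05371365, 0.00182386]), 'grip_width': 1.0020563819092065}
scene {'mtx': array([[499.49727386,   0.        , 282.22675435],
       [  0.        , 499.49727386, 208.51520357],
       [  0.        ,   0.        ,   1.        ]]), 'R': array([[-0.8418316 , -0.5393556 , -0.02037376],
       [-0.22087704,  0.37869775, -0.89877769],
       [ 0.49247628, -0.75211937, -0.43793101]]), 't': array([0.5925586 , 0.17594459, 1.36449036])}
top {'mtx': arr
[... 175 characters left out ...]
5, -0.99942226,  0.01901903],
       [-0.99676112, -0.02951622, -0.07480681],
       [ 0.07532496, -0.01685029, -0.99701666]]), 't': array([0.10617448, 0.60915532, 1.33694618])}
wrist {'mtx': array([[298.07425852,   0.        , 274.14349832],
       [  0.        , 298.07425852, 216.61085694],
       [  0.        ,   0.        ,   1.        ]]), 'hand_eye': array([[ 4.10665973e-04, -9.58192196e-01, -2.86125055e-01,
         7.89584894e-02],
       [ 9.99999828e-01,  2.73407287e-04,  5.19664988e-04,
        -1.12204645e-03],
       [-4.19710261e-04, -2.86125219e-01,  9.58192143e-01,
        -1.63300900e-01],
       [ 0.00000000e+00,  0.00000000e+00,  0.00000000e+00,
         1.00000000e+00]])}
```

View pics/scene0.png

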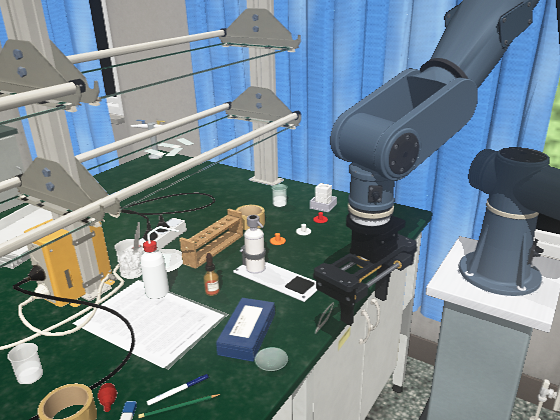

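View pics/top0.png

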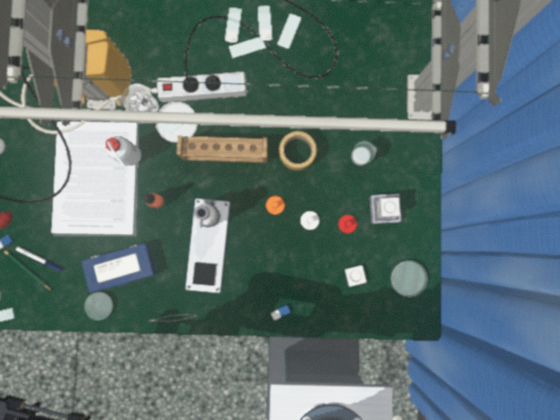

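View pics/wrist0.png

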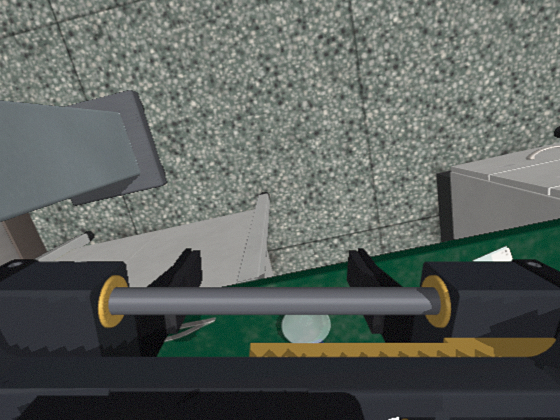

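```bash
python3 -c "
import cell;print([n for n in dir(cell) if n[0]!='_']); print({n:getattr(cell,n) for n in dir(cell) if isinstance(getattr(cell,n),(float,int))})"
```

```text
['Unreachable', 'camera_params', 'finish_job', 'get_state', 'grasp_offset', 'read_camera']
{'grasp_offset': -0.0187}
```

The top view shows the block candidates at (356,276) (loose, on the bench) and (386,208) (on the pile in the tray). The lid candidates are white at (310,220), orange at (275,205) and red at (347,224). The description fits the loose block at (356,276) and the white lid at (310,220). I'll confirm both in a crop.

```bash
cat > h.py <<'E'
from cell import *
import numpy as np, cv2
from scipy.spatial.transform import Rotation as Ro
def cam(name,s=None):
    p=camera_params(name)
    if 'R' in p: return p['mtx'],p['R'],p['t']
    s=s or get_state()
    T=np.eye(4);T[:3,:3]=Ro.from_quat(s['eef_rot']).as_matrix();T[:3,3]=s['tcp_pos']
    W=np.linalg.inv(T@p['hand_eye']); return p['mtx'],W[:3,:3],W[:3,3]
def ray(c,uv,z):
    K,R,t=c; d=R.T@np.linalg.solve(K,[uv[0],uv[1],1]); o=-R.T@t
    return o+d*(z-o[2])/d[2]
def proj(c,X):
    K,R,t=c; x=K@(R@np.asarray(X)+t); return x[:2]/x[2]
E
python3 - <<'E'
from h import *
im=cv2.imread('pics/top0.png'); c=im[130:310,170:440]
cv2.imwrite('pics/topc.png',cv2.resize(c,None,fx=2.96,fy=2.96,interpolation=cv2.INTER_CUBIC))
c=cam('top')
for n,uv,z in [('block',(356,276),.018),('lid',(310,220),.005),('pile',(388,207),.06),('pad',(205,273),.014),('cap',(207,206),.168)]: print(n,ray(c,uv,z).round(3))
E
```

```text
block [ 0.432 -0.054  0.018]
lid [0.576 0.069 0.005]
pile [ 0.612 -0.126  0.06 ]
pad [0.429 0.34  0.014]
cap [0.593 0.319 0.168]
```

View pics/topc.png

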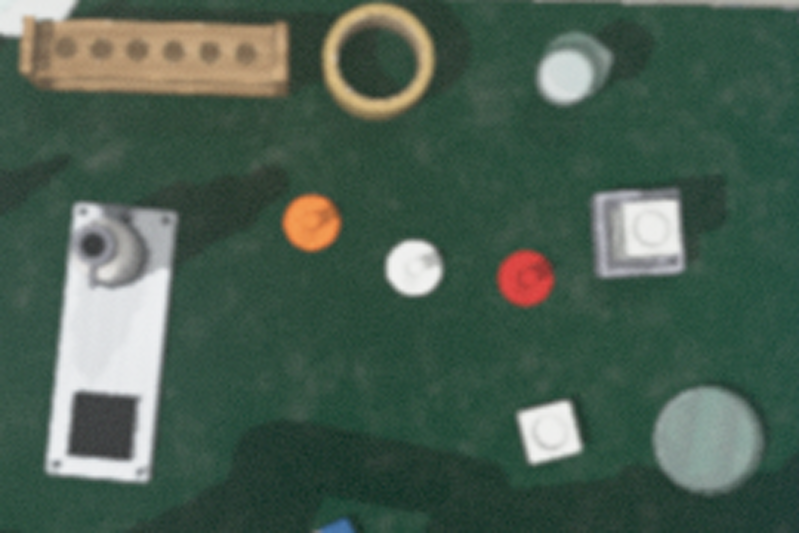

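```bash
python3 - <<'E'
from h import *
im=cv2.imread('pics/top0.png'); c=cam('top')
hsv=cv2.cvtColor(im,cv2.COLOR_BGR2HSV)
def comp(mask,box,z,name):
    x0,y0,x1,y1=box; m=np.zeros(mask.shape,np.uint8); m[y0:y1,x0:x1]=mask[y0:y1,x0:x1]
    n,l,st,ce=cv2.connectedComponentsWithStats(m); k=1+np.argmax(st[1:,4]); mm=(l==k).astype(np.uint8)
    cn=max(cv2.findContours(mm,cv2.RETR_EXTERNAL,cv2.CHAIN_APPROX_NONE)[0],key=cv2.contourArea)
    P=np.array([ray(c,p[0],z)[:2] for p in cn],np.float32)
    r=cv2.minAreaRect((P*1000).astype(np.float32)); print(name,st[k],np.round(r[0],1),np.round(r[1],1),round(r[2],1), 'mom',ray(c,ce[k],z).round(4))
bright=((hsv[...,2]>150)&(hsv[...,1]<70)).astype(np.uint8)*255
comp(bright,(335,255,380,295),.018,'block')
comp(bright,(290,200,330,240),.005,'lid')
dark=((hsv[...,2]<75)&(hsv[...,1]<80)).astype(np.uint8)*255
comp(dark,(190,260,225,288),.014,'pad')
comp(bright,(185,225,230,295),.008,'plate')
w=((hsv[...,2]>200)&(hsv[...,1]<40)).astype(np.uint8)*255
comp(w,(368,190,405,225),.06,'pile')
g=((hsv[...,1]<90)).astype(np.uint8)*255
comp(g,(365,188,403,226),.03,'tray')
cv2.imwrite('pics/tray0.png',cv2.resize(im[180:236,360:416],None,fx=8,fy=8,interpolation=cv2.INTER_NEAREST))
s=cv2.imread('pics/scene0.png')
a=cv2.resize(s[175:235,295:355],None,fx=8,fy=8,interpolation=cv2.INTER_CUBIC)
cv2.imwrite('pics/trs0.png',a)
E
```

```text
block [345 266  21  21 329] [433.5 -51.8] [47.  47.7] 15.2 mom [ 0.4336 -0.0516  0.018 ]
lid [300 211  19  19 275] [575.7  70.6] [46.8 47. ] 46.5 mom [0.5755 0.071  0.005 ]
pad [194 264  21  20 359] [427.8 341.7] [48.8 49.1] 86.7 mom [0.4278 0.3417 0.014 ]
plate [ 186  225   41   68 1838] [470.3 340. ] [ 91.1 177.6] 86.1 mom [0.4785 0.3391 0.008 ]
pile [381 198  19  18 318] [ 613.3 -131.1] [43.6 46.2] 1.7 mom [ 0.6126 -0.1307  0.06  ]
tray [ 365  188   38   38 1104] [ 615.5 -120.8] [97.1 98.5] 1.7 mom [ 0.6104 -0.1248  0.03  ]
```

View pics/tray0.png

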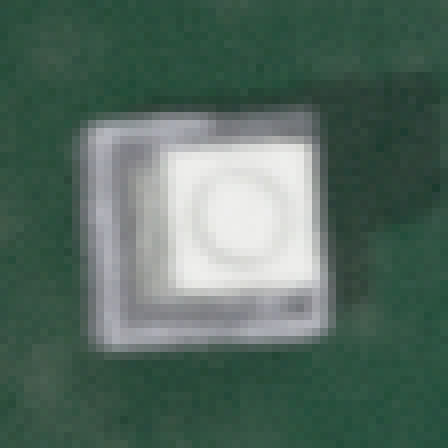

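View pics/trs0.png

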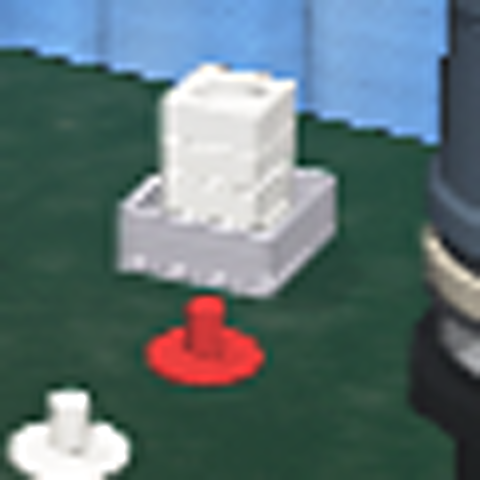

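Confirmed: the loose block is at crop (550,432) and the white lid at (413,267). The orange and red lids are decoys, and the pile in the tray is at (650,230). Moving the wrist camera over the block.

Emit:
send_rows(
  commands="1 38 -43 0 0 0 0;1 38 -43 0 0 0 0;1 38 -43 0 0 0 0;1 38 -43 0 0 0 0;1 38 -43 0 0 0 0;1 38 -43 0 0 0 0;1 38 -43 0 0 0 0;1 4 -51 -5 0 0 4;1 4 -51 -5 0 0 4;1 4 -51 -5 0 0 4;1 4 -51 -5 0 0 4;1 4 -51 -5 0 0 4",
  grip_force=20,
)

```text
time: 1.65
tcp_pos: [0.4234, 0.0521, 0.1974]
eef_rot: [-0.065, 0.998, -0.0, 0.0]
wrist_force: [1.1, -0.0, -0.4]
grip_width: 0.999
```

Emit:
send_rows(
  commands="1 4 -51 -20 0 0 4;1 4 -51 -20 0 0 4;1 0 0 0 0 0 0;1 0 0 0 0 0 0",
)

```text
time: 2.15
tcp_pos: [0.431, -0.048, 0.1574]
eef_rot: [-0.132, 0.991, 0.0, -0.0]
wrist_force: [-0.0, 0.3, -0.2]
grip_width: 1.005
```

```bash
python3 - <<'E'
from h import *
s=get_state(); im=read_camera('wrist'); cv2.imwrite('pics/w1.png',im); c=cam('wrist',s)
print(s['tcp_pos'],s['eef_rot'],s['time'])
R=Ro.from_quat(s['eef_rot']).as_matrix(); print(np.degrees(np.arctan2(R[1,1],R[0,1])))
import h
tc=cam('top'); sc=cam('scene')
# triangulate pile top
def tri(c1,u1,c2,u2):
    A=[];b=[]
    for c,u in((c1,u1),(c2,u2)):
        K,Rr,t=c; P=K@np.c_[Rr,t]; A+= [P[0]-u[0]*P[2],P[1]-u[1]*P[2]]
    A=np.array(A); return np.linalg.lstsq(A[:,:3],-A[:,3],rcond=None)[0]
print('pile',tri(tc,(389.8,206.8),sc,(324,186)))
E
```

```text
[ 0.43100127 -0.04798694  0.15744472] [-1.32385087e-01  9.91198135e-01  4.68415748e-04 -4.75351283e-04] 2.15
105.21485703269289
pile [ 0.61127251 -0.12678279  0.0787074 ]
```

View pics/w1.png

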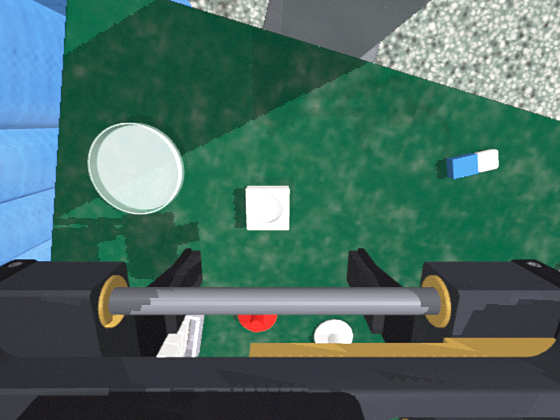

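The wrist view shows the block at (268,208), square to the jaws, and the petri dish at (136,168). Measuring.

```bash
cat >> h.py <<'E'
def quad(im,c,box,z,thr=150,smax=60,verbose=1):
    """upper face of white square at height z inside pixel box: centre, size, angle; sub-pixel through upscaling"""
    x0,y0,x1,y1=box; f=6
    p=cv2.resize(im[y0:y1,x0:x1],None,fx=f,fy=f,interpolation=cv2.INTER_CUBIC)
    h=cv2.cvtColor(p,cv2.COLOR_BGR2HSV); m=((h[...,2]>thr)&(h[...,1]<smax)).astype(np.uint8)
    cn=max(cv2.findContours(m,cv2.RETR_EXTERNAL,cv2.CHAIN_APPROX_NONE)[0],key=cv2.contourArea)[:,0]
    uv=(cn+.5)/f-.5+[x0,y0]
    P=np.array([ray(c,q,z)[:2] for q in uv])*1000
    r=cv2.minAreaRect(P.astype(np.float32))
    print(np.round(r[0],1),np.round(r[1],1),round(r[2],1),'bbox px',uv.min(0).round(1),uv.max(0).round(1)); return r
def yaw(s):
    R=Ro.from_quat(s['eef_rot']).as_matrix(); return np.degrees(np.arctan2(R[1,1],R[0,1]))
E
python3 - <<'E'
from h import *
s=get_state(); c=cam('wrist',s); im=cv2.imread('pics/w1.png')
for thr in(150,190,215): quad(im,c,(240,180,300,240),.018,thr)
quad(im,c,(310,312,360,350),.005,150)
cv2.imwrite('pics/w1c.png',cv2.resize(im[175:245,230:310],None,fx=8,fy=8,interpolation=cv2.INTER_NEAREST))
E
```

```text
[434.7 -54.5] [48.8 46.4] 15.3 bbox px [244.8 185.1] [289.6 229.9]
[434.7 -54.5] [48.2 45.8] 15.3 bbox px [245.1 185.4] [289.4 229.8]
[434.7 -54.5] [47.5 45.4] 15.3 bbox px [245.4 185.8] [289.2 229.4]
[570.1  67.1] [35.6 49.5] 14.0 bbox px [313.6 318.9] [352.9 343.2]
```

View pics/w1c.png

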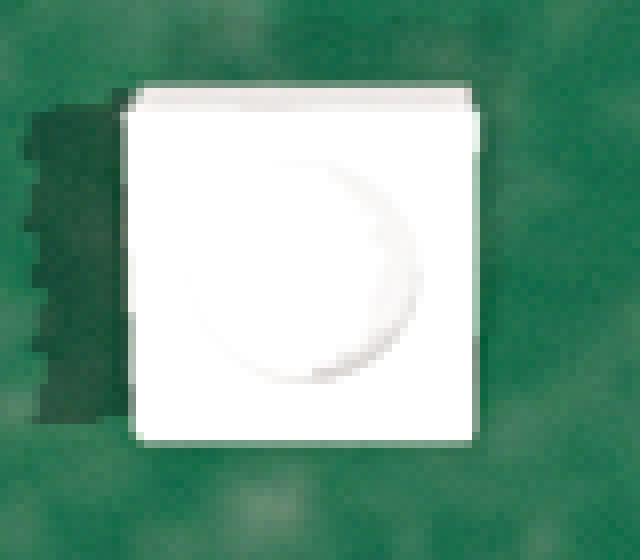

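Emit:
send_rows(
  commands="1 5 -6 -40 0 0 0;1 0 0 -50 0 0 0;1 0 0 -40 0 0 0;1 0 0 -22 0 0 0;1 0 0 0 0 0 0;0.5 0 0 0 0 0 0;0.3 0 0 0 0 0 0;0.3 0 0 0 0 0 0;0.3 0 0 0 0 0 0;0.3 0 0 0 0 0 0",
  grip_force=20,
)

```text
time: 3.45
tcp_pos: [0.4365, -0.0545, 0.0058]
eef_rot: [-0.133, 0.991, -0.0, 0.0]
wrist_force: [-0.0, 0.6, -0.9]
grip_width: 0.517
```

Emit:
send_rows(
  commands="0.3 0 0 25 0 0 0;0.3 0 0 50 0 0 0;0.3 0 0 60 0 0 0;0.3 0 40 15 0 0 -2;0.3 0 50 0 0 0 -3;0.3 0 50 0 0 0 -3;0.3 0 50 0 0 0 -3;0.3 -1 50 0 0 0 -3;0.3 -1 50 0 0 0 -3;0.3 -2 50 0 0 0 -2;0.3 -2 50 0 0 0 0;0.3 0 0 0 0 0 0",
)

```text
time: 4.95
tcp_pos: [0.43, 0.3386, 0.1553]
eef_rot: [0.03, 1.0, 0.0, 0.0]
wrist_force: [-0.5, -1.1, -0.8]
grip_width: 0.502
```

```bash
python3 - <<'E'
from h import *
s=get_state(); im=read_camera('wrist'); cv2.imwrite('pics/w2.png',im); c=cam('wrist',s)
print(s['tcp_pos'],yaw(s),s['time'],s['grip_width'])
E
```

```text
[0.42995655 0.33856897 0.15531013] 86.55305770986756 4.95 0.5023535367932808
```

View pics/w2.png

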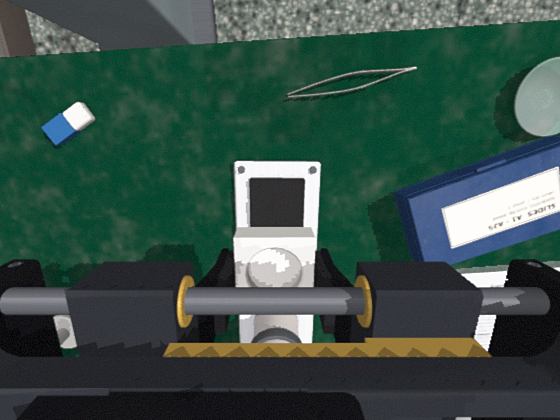

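The held block sits between the jaws at (275,262). It hides the far half of the pad, but the pad's near edge (v≈178) and its sides (u≈248..304) are visible. I'll locate the pad from those.

```bash
python3 - <<'E'
from h import *
s=get_state(); im=cv2.imread('pics/w2.png'); c=cam('wrist',s)
g=cv2.cvtColor(im,cv2.COLOR_BGR2GRAY).astype(float)
def edge(line,thr=130):
    # sub-pixel crossing, dark starting from the inside
    for i in range(len(line)-1):
        if line[i]<thr<=line[i+1]: return i+(thr-line[i])/(line[i+1]-line[i])
L=[];Rr=[];T=[]
for v in range(186,224,4):
    L.append(ray(c,(276-edge(g[v,276::-1]),v),.014)[:2]); Rr.append(ray(c,(276+edge(g[v,276:]),v),.014)[:2])
for u in range(254,300,4): T.append(ray(c,(u,200-edge(g[200::-1,u])),.014)[:2])
f=lambda P:(np.mean(P,0)*1000,cv2.fitLine(np.float32(P)*1000,cv2.DIST_HUBER,0,.01,.01)[:2,0])
for n,P in(('L',L),('R',Rr),('T',T)):
    m,d=f(P); print(n,m.round(1),np.degrees(np.arctan2(d[1],d[0])).round(2))
L=f(L);Rr=f(Rr);T=f(T)
a=L[1]*np.sign(L[1][0])+Rr[1]*np.sign(Rr[1][0]); a/=np.linalg.norm(a); n=np.array([-a[1],a[0]])
print('yaw',np.degrees(np.arctan2(a[1],a[0])),'width',abs((L[0]-Rr[0])@n))
mid=(L[0]+Rr[0])/2; ctr=mid+a*((T[0]-mid)@a+29)
print('pad centre',ctr,'cap',ctr+150*a)
E
```

```text
L [425.9 309.4] -3.8
R [429.3 366.4] -3.65
T [399.5 339.3] 86.03
yaw -3.7244127 width 57.12769721630274
pad centre [428.46982191 337.86656927] cap [578.15301894 328.12294459]
```

Emit:
send_rows(
  commands="0.3 -1.5 -0.6 -45 0 0 -0.3;0.3 0 0 -50 0 0 0;0.3 0 0 -28 0 0 0;0.3 0 0 -8 0 0 0;0.3 0 0 0 0 0 0;0.3 0 0 -2 0 0 0;0.3 0 0 -1.5 0 0 0;0.3 0 0 0 0 0 0",
)

```text
time: 6.0
tcp_pos: [0.4292, 0.3353, 0.0217]
eef_rot: [0.035, 0.999, 0.0, 0.0]
wrist_force: [-0.0, -0.5, -0.3]
grip_width: 0.507
```

Emit:
send_rows(
  commands="0.3 0 0 0 0 0 0",
)

```text
time: 6.12
tcp_pos: [0.429, 0.3352, 0.0214]
eef_rot: [0.035, 0.999, 0.0, 0.0]
wrist_force: [0.1, 0.2, -0.5]
grip_width: 0.504
```

```bash
python3 - <<'E'
from h import *
s=get_state(); print(s['tcp_pos'],yaw(s),s['wrist_force'])
im=read_camera('wrist'); cv2.imwrite('pics/w3.png',im); im=read_camera('scene'); cv2.imwrite('pics/s3.png',cv2.resize(im[230:320,220:350],None,fx=5,fy=5,interpolation=cv2.INTER_CUBIC))
s=get_state(); print(s['tcp_pos'],yaw(s),s['wrist_force'])
E
```

```text
[0.42904749 0.33522289 0.02141422] 86.00307799010898 [ 0.12026234  0.20345623 -0.47294148]
[0.42899674 0.33518023 0.02123546] 86.00210678025037 [ 1.6182111  -0.01279634 -0.21930037]
```

View pics/s3.png

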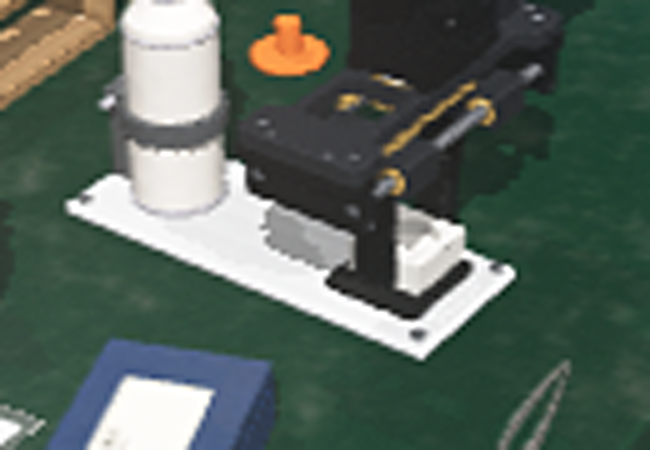

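View pics/w3.png

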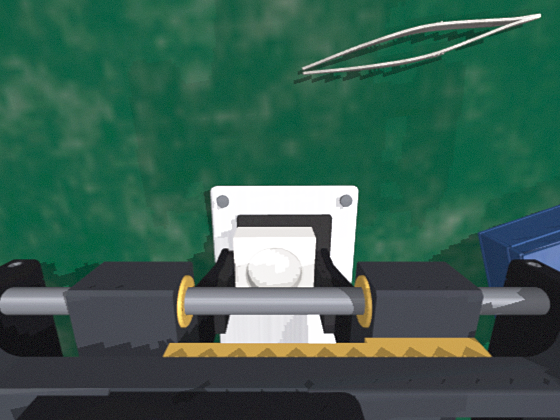

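```bash
python3 - <<'E'
from h import *
s=get_state(); im=cv2.imread('pics/w3.png'); c=cam('wrist',s)
for n,uv,z in[('padTL',(236,215),.014),('padTR',(331,215),.014),('holeL',(223,201),.008),('holeR',(346,201),.008),('plateL',(210.5,187),.008),('plateR',(357,187),.008),('blkL',(233,237),.0335),('blkR',(314,237),.0335)]:
    print(n,(ray(c,uv,z)*1000).round(1))
cv2.imwrite('pics/w3c.png',cv2.resize(im[175:275,200:370],None,fx=4.7,fy=4.7,interpolation=cv2.INTER_NEAREST))
E
```

```text
padTL [398.2 313.6  14. ]
padTR [402.2 370.1  14. ]
holeL [390.5 305.7   8. ]
holeR [395.7 380.4   8. ]
plateL [381.4 299.2   8. ]
plateR [387.5 387.    8. ]
blkL [404.9 313.6  33.5]
blkR [407.9 357.2  33.5]
```

View pics/w3c.png

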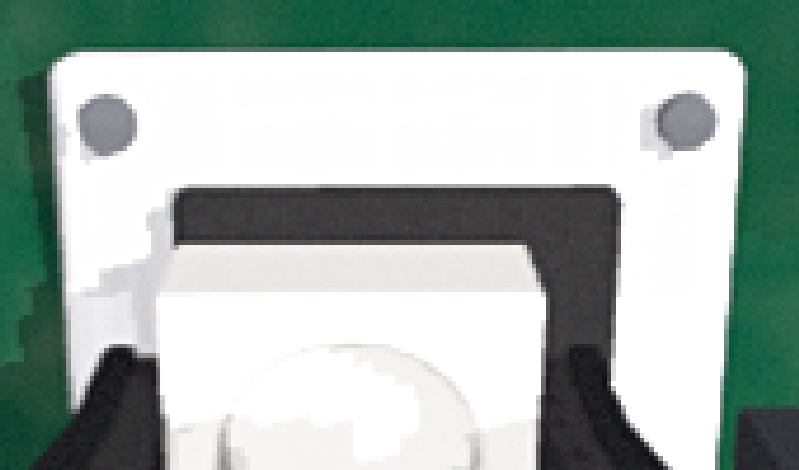

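```bash
python3 - <<'E'
from h import *
s=get_state(); c=cam('wrist',s)
for uv,z in[((200+180/4.7,175+245/4.7),.0155),((200+527/4.7,175+245/4.7),.0155),((200+400/4.7,175+188/4.7),.014)]:print((ray(c,uv,z)*1000).round(1))
E
```

```text
[405.4 314.4  15.5]
[408.5 358.4  15.5]
[400.3 342.8  14. ]
```

Emit:
send_rows(
  commands="0.3 0 0 3 0 0 0;0.3 0.5 5 0 0 0 0;0.3 0 0 0 0 0 0;0.3 0 0 -3 0 0 0;0.3 0 0 -1 0 0 0;0.3 0 0 0 0 0 0;0.3 0 0 0 0 0 0",
)

```text
time: 7.1
tcp_pos: [0.4293, 0.34, 0.0202]
eef_rot: [0.035, 0.999, -0.0, -0.0]
wrist_force: [-0.1, -0.2, 2.7]
grip_width: 0.501
```

```bash
python3 - <<'E'
from h import *
s=get_state(); print(s['tcp_pos'],yaw(s),s['wrist_force'])
im=read_camera('wrist')
cv2.imwrite('pics/w4c.png',cv2.resize(im[175:275,200:370],None,fx=4.7,fy=4.7,interpolation=cv2.INTER_NEAREST))
E
```

```text
[0.42927182 0.34002326 0.02016406] 85.98938705140716 [-0.1386698  -0.24197401  2.72296886]
```

View pics/w4c.png

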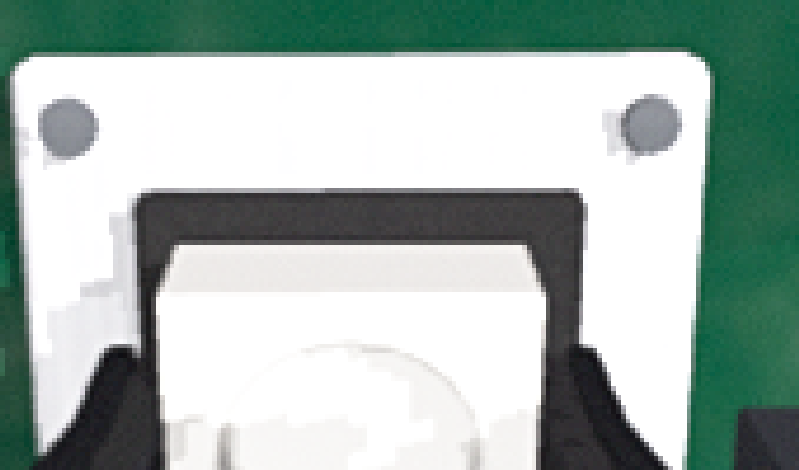

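Emit:
send_rows(
  commands="0.7 0 0 0 0 0 0;0.8 0 0 0 0 0 0;0.8 0 0 0 0 0 0;0.8 0 0 20 0 0 0;0.8 0 0 50 0 0 0;0.8 0 0 67 0 0 0;0.8 0 0 0 0 0 0;0.8 0 0 0 0 0 0;0.8 0 0 0 0 0 0",
)

```text
time: 8.28
tcp_pos: [0.4283, 0.3394, 0.1509]
eef_rot: [0.035, 0.999, -0.001, -0.002]
wrist_force: [1.1, 0.7, -0.5]
grip_width: 0.801
```

```bash
python3 - <<'E'
from h import *
s=get_state(); im=read_camera('wrist'); cv2.imwrite('pics/w5.png',im); c=cam('wrist',s)
print(s['tcp_pos'],yaw(s),s['time'],s['joint_velocities'].round(4))
cv2.imwrite('pics/s5.png',cv2.resize(read_camera('scene')[200:320,200:360],None,fx=4.9,fy=4.9,interpolation=cv2.INTER_CUBIC))
E
```

```text
[0.4282783  0.33942498 0.15094084] 85.98729067377484 8.275 [-0.0015  0.0102 -0.0021  0.001   0.0013  0.0011]
```

View pics/w5.png

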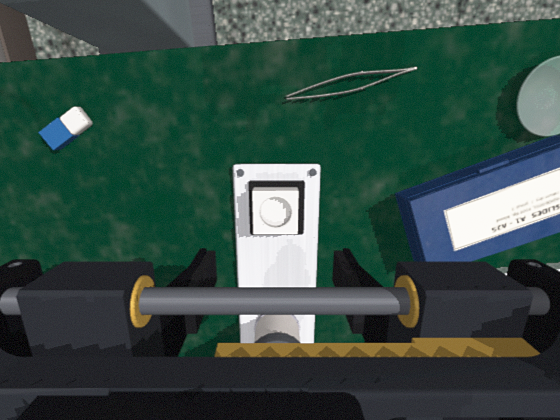

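View pics/s5.png

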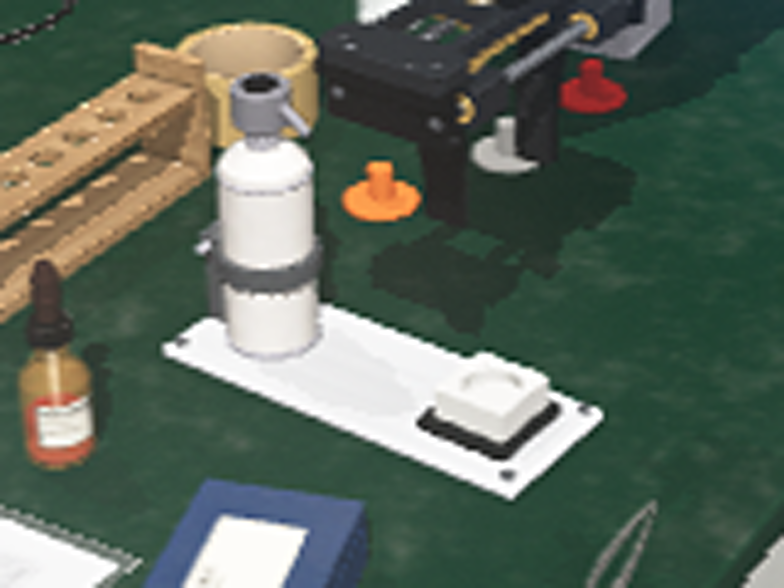

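The block sits flat on the pad at wrist (275,210), released. Now measuring the wrist camera's bias from it, plus the cap from the scene and top views.

```bash
python3 - <<'E'
from h import *
s=get_state(); im=cv2.imread('pics/w5.png'); c=cam('wrist',s)
quad(im,c,(250,186,300,240),.032,225,40); quad(im,c,(250,186,300,240),.032,180,40)
cv2.imwrite('pics/w5c.png',cv2.resize(im[170:250,230:325],None,fx=8,fy=8,interpolation=cv2.INTER_NEAREST))
print((ray(cam('scene'),(200+262/4.9,200+85/4.9),.168)*1000).round(1),(ray(cam('top'),(201.4,212.8),.168)*1000).round(1))
# top-camera block on its pad: compare
E
```

```text
[428.9 339.2] [44.1 43.8] 86.2 bbox px [252.2 190.4] [297.6 233.2]
[428.5 339.3] [44.8 45.6] 86.2 bbox px [251.9 189.1] [298.1 233.8]
[577.3 332.7 168. ] [576.5 331.8 168. ]
```

View pics/w5c.png

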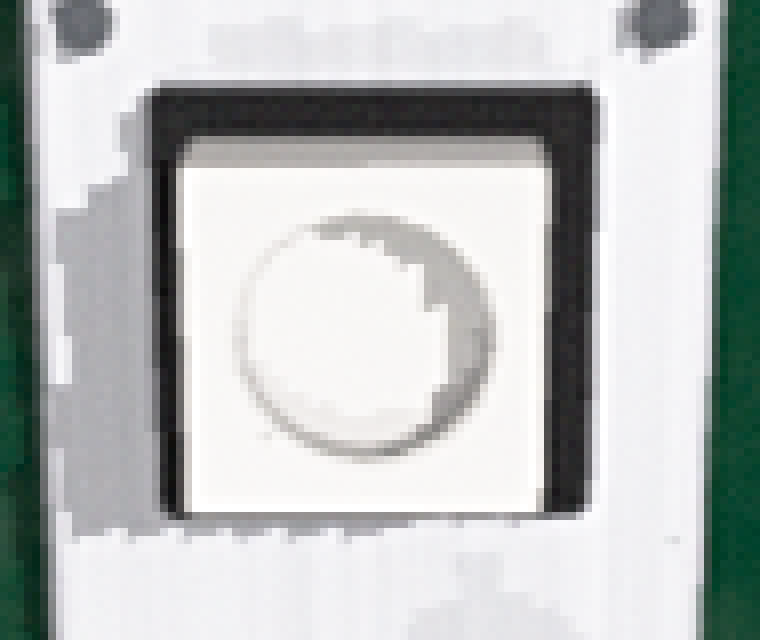

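Emit:
send_rows(
  commands="0 0 0 50 0 0 0;0 10 0 15 0 0 0;0 50 -2 0 0 0 0;0 50 -3 0 0 0 0;0 40 -2 0 0 0 0;0 0 0 0 0 0 0;0 0 0 -25 0 0 0;0 0 0 -12 0 0 0;0 0 0 0 0 0 0;0 0 0 0 0 0 0",
)

```text
time: 9.62
tcp_pos: [0.5795, 0.3334, 0.1811]
eef_rot: [0.035, 0.999, 0.0, 0.0]
wrist_force: [-0.6, -0.1, -0.0]
grip_width: 0.007
```

```bash
python3 - <<'E'
from h import *
s=get_state(); print(s['tcp_pos'],yaw(s),s['wrist_force'],s['grip_width'],s['time'])
a=cv2.resize(read_camera('scene')[180:300,200:360],None,fx=4.9,fy=4.9,interpolation=cv2.INTER_CUBIC);cv2.imwrite('pics/s6.png',a)
E
```

```text
[0.57945235 0.33341894 0.18110006] 86.0150102085339 [-0.63386799 -0.12963659 -0.03384988] 0.007317495530357913 9.625
```

View pics/s6.png

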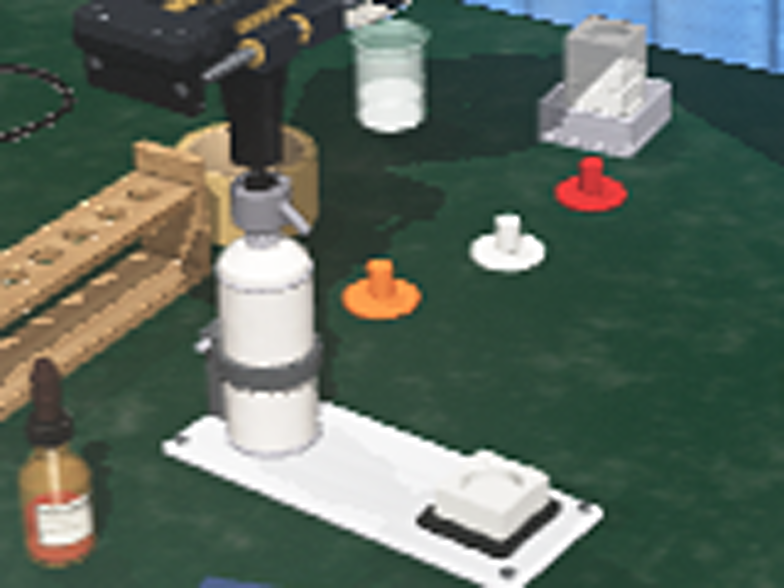

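The closed fingers are centred about 12 mm above the cap at (262,180), so I'll press.

Emit:
send_rows(
  commands="0 -1 -1.5 -10 0 0 0;0 0 0 -4 0 0 0;0 0 0 -3 0 0 0;0 0 0 0 0 0 0",
)

```text
time: 10.18
tcp_pos: [0.5782, 0.3314, 0.1639]
eef_rot: [0.035, 0.999, -0.0, -0.0]
wrist_force: [-1.5, -0.7, 4.1]
grip_width: 0.006
```

Emit:
send_rows(
  commands="0 0 0 -3 0 0 0;0 0 0 -2 0 0 0;0 0 0 -2 0 0 0;0 0 0 -1 0 0 0;0 0 0 0 0 0 0;0 0 0 0 0 0 0",
)

```text
time: 10.92
tcp_pos: [0.5783, 0.3314, 0.157]
eef_rot: [0.035, 0.999, -0.0, 0.0]
wrist_force: [-2.8, -1.6, 9.4]
grip_width: 0.002
```

Emit:
send_rows(
  commands="0 0 0 -1.5 0 0 0;0 0 0 0 0 0 0;0 0 0 0 0 0 0",
)

```text
time: 11.3
tcp_pos: [0.5783, 0.3314, 0.1564]
eef_rot: [0.035, 0.999, -0.0, 0.0]
wrist_force: [-4.0, -1.5, 12.2]
grip_width: 0.001
```

Emit:
send_rows(
  commands="0 0 0 -1.5 0 0 0;0 0 0 0 0 0 0;0 0 0 0 0 0 0",
)

```text
time: 11.68
tcp_pos: [0.5783, 0.3314, 0.1563]
eef_rot: [0.035, 0.999, -0.0, 0.001]
wrist_force: [-6.1, -3.4, 17.9]
grip_width: 0.002
```

```bash
python3 - <<'E'
from h import *
s=get_state(); print(s['tcp_pos'],s['wrist_force'],s['time'])
a=cv2.resize(read_camera('scene')[180:300,200:360],None,fx=4.9,fy=4.9,interpolation=cv2.INTER_CUBIC);cv2.imwrite('pics/s7.png',a)
E
```

```text
[0.57830223 0.33144868 0.15632009] [-6.14943046 -3.40368711 17.86791824] 11.675
```

View pics/s7.png

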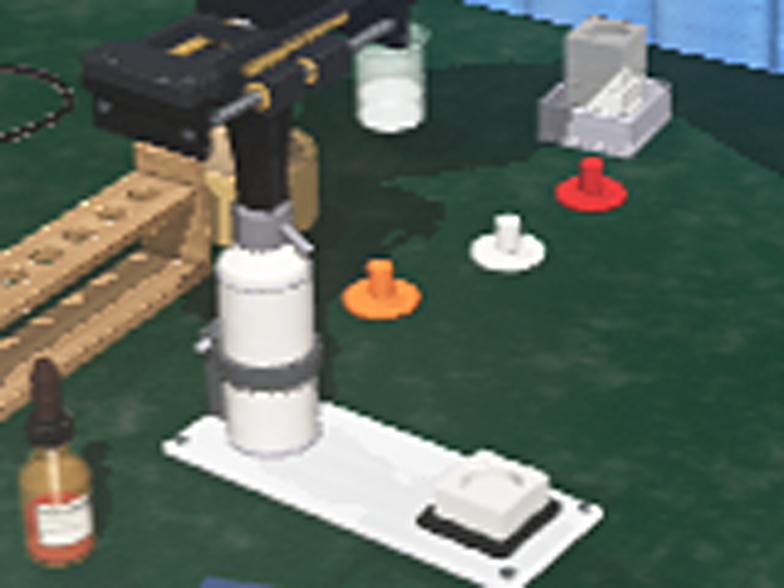

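Emit:
send_rows(
  commands="0 0 0 10 0 0 0;0 0 0 50 0 0 0;0.8 -40 2 0 0 0 0;0.8 -50 3 0 0 0 0;0.8 -50 3 -20 0 0 0;0.8 -9 0.6 -50 0 0 0;0.8 0 0 0 0 0 0;0.8 0 0 0 0 0 0;0.8 0 0 0 0 0 0",
)

```text
time: 12.85
tcp_pos: [0.4318, 0.3409, 0.1442]
eef_rot: [0.035, 0.999, 0.001, 0.002]
wrist_force: [-1.0, 0.0, -0.6]
grip_width: 0.717
```

```bash
python3 - <<'E'
from h import *
s=get_state(); print(s['tcp_pos'],yaw(s),s['wrist_force'],s['time'])
im=read_camera('wrist'); c=cam('wrist',s); quad(im,c,(250,186,300,240),.032,225,40)
a=cv2.resize(read_camera('scene')[180:300,200:360],None,fx=4.9,fy=4.9,interpolation=cv2.INTER_CUBIC);cv2.imwrite('pics/s8.png',a); cv2.imwrite('pics/w8.png',im)
E
```

```text
[0.43183813 0.34085065 0.14417514] 85.94885696541172 [-0.9671945   0.00395388 -0.57982598] 12.85
[428.7 339.1] [44.2 43.7] 86.2 bbox px [249.6 187.4] [296.1 231.6]
```

View pics/s8.png

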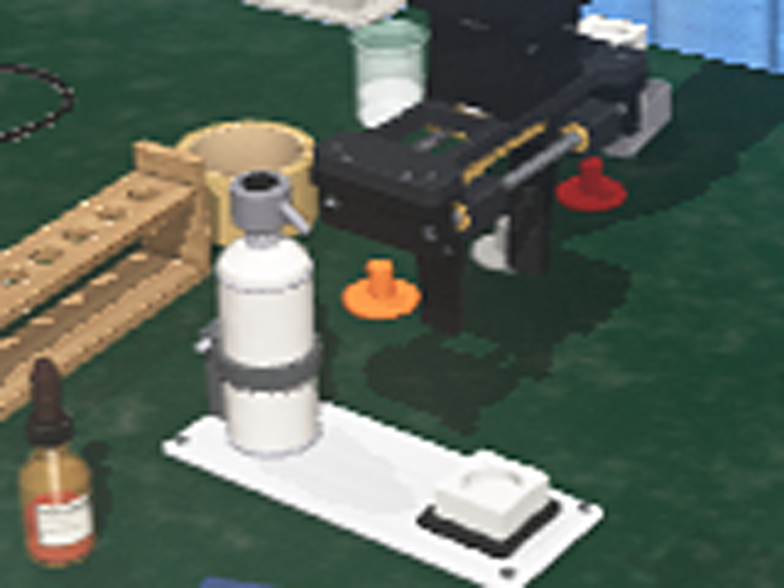

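The cap has sprung back up at (262,180), and the block is unmoved. Regrasping it.

Emit:
send_rows(
  commands="0.8 -3 -1 -45 0 0 0;0.8 0 0 -45 0 0 0;0.8 0 0 -25 0 0 0;0.8 0 0 -8 0 0 0;0.8 0 0 0 0 0 0;0.5 0 0 0 0 0 0;0.3 0 0 0 0 0 0;0.3 0 0 0 0 0 0;0.3 0 0 0 0 0 0;0.3 0 0 0 0 0 0",
)

```text
time: 14.2
tcp_pos: [0.4268, 0.3394, 0.0201]
eef_rot: [0.035, 0.999, 0.0, 0.0]
wrist_force: [0.0, -0.2, 6.9]
grip_width: 0.501
```

Emit:
send_rows(
  commands="0.3 0 0 20 0 0 0;0.3 0 0 40 0 0 0;0.3 0 0 60 0 0 0;0.3 0 0 20 0 0 0;0.3 0 0 0 0 0 0;0.3 0 0 0 0 0 0;0.3 0 0 0 0 0 0",
)

```text
time: 15.08
tcp_pos: [0.4254, 0.3386, 0.1578]
eef_rot: [0.035, 0.999, -0.001, -0.002]
wrist_force: [-0.9, 0.1, -0.6]
grip_width: 0.5
```

```bash
python3 - <<'E'
from h import *
s=get_state(); print(s['tcp_pos'],yaw(s),s['wrist_force'],s['time'],s['joint_velocities'].round(4))
im=read_camera('wrist');cv2.imwrite('pics/w9.png',im); s=get_state(); print(s['tcp_pos'])
a=cv2.imread('pics/w2.png')
cv2.imwrite('pics/w9c.png',np.hstack([cv2.resize(i[215:315,210:340],None,fx=3,fy=3,interpolation=cv2.INTER_NEAREST) for i in(a,im)]))
E
```

```text
[0.4254275  0.33857236 0.15781118] 85.98420598032301 [-0.92094707  0.06138113 -0.6252998 ] 15.075 [ 0.0011  0.0007 -0.0064  0.0002 -0.0004  0.0002]
[0.4255701  0.33868876 0.15794339]
```

View pics/w9c.png

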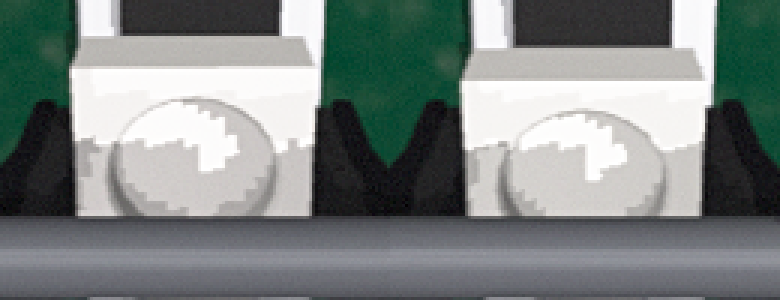

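In hand, the block looks level and sits about 2.4 mm further from the camera than in the first grasp, which matches the pose readings. Next I'll view the pile from just beyond it.

Emit:
send_rows(
  commands="0.3 20 -40 10 0 0 0.5;0.3 20 -45 10 0 0 0.5;0.3 20 -45 10 0 0 0.5;0.3 20 -45 8 0 0 0.6;0.3 22 -48 6 0 0 0.6;0.3 22 -48 6 0 0 0.6;0.3 22 -48 6 0 0 0.6;0.3 22 -48 6 0 0 0.6;0.3 22 -48 0 0 0 0.6;0.3 25 -49 0 0 0 0.6",
)

```text
time: 16.38
tcp_pos: [0.6414, -0.1263, 0.2202]
eef_rot: [-0.015, 1.0, 0.001, -0.001]
wrist_force: [1.0, 0.1, -0.4]
grip_width: 0.503
```

Emit:
send_rows(
  commands="0.3 0 0 0 0 0 0;0.3 0 0 0 0 0 0;0.3 0 0 0 0 0 0;0.3 0 0 0 0 0 0;0.3 0 0 0 0 0 0;0.3 0 0 0 0 0 0",
)

```text
time: 17.12
tcp_pos: [0.6414, -0.1244, 0.2218]
eef_rot: [-0.015, 1.0, -0.0, 0.0]
wrist_force: [-0.1, -1.1, -0.7]
grip_width: 0.503
```

```bash
python3 - <<'E'
from h import *
s=get_state(); print(s['tcp_pos'],yaw(s),s['wrist_force'],s['time'],s['joint_velocities'].round(4))
im=read_camera('wrist');cv2.imwrite('pics/w10.png',im); s=get_state(); print(s['tcp_pos'])
E
```

```text
[ 0.64144659 -0.12439006  0.22177821] 91.72807875883989 [-0.08093578 -1.10484985 -0.65021903] 17.125 [-0.0064  0.0018 -0.0036 -0.0009  0.0004 -0.0002]
[ 0.64146441 -0.12452728  0.22173166]
```

View pics/w10.png

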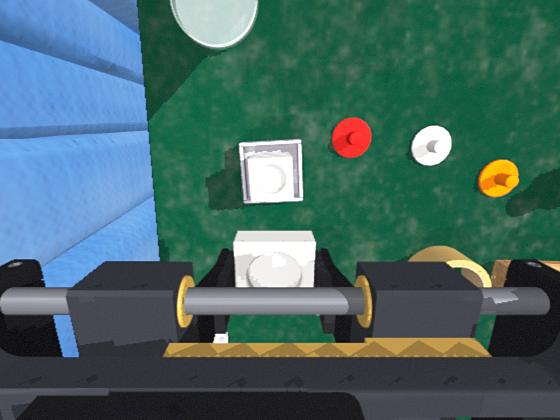

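The pile top is at (269,177) in the tray, with the held block below it at (275,260). Measuring both in the same picture.

```bash
python3 - <<'E'
from h import *
im=cv2.imread('pics/w10.png')
cv2.imwrite('pics/w10c.png',cv2.resize(im[130:215,225:320],None,fx=8,fy=8,interpolation=cv2.INTER_NEAREST))
cv2.imwrite('pics/w10d.png',cv2.resize(im[215:295,215:335],None,fx=6,fy=6,interpolation=cv2.INTER_NEAREST))
E
```

```text
(no output)
```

View pics/w10c.png

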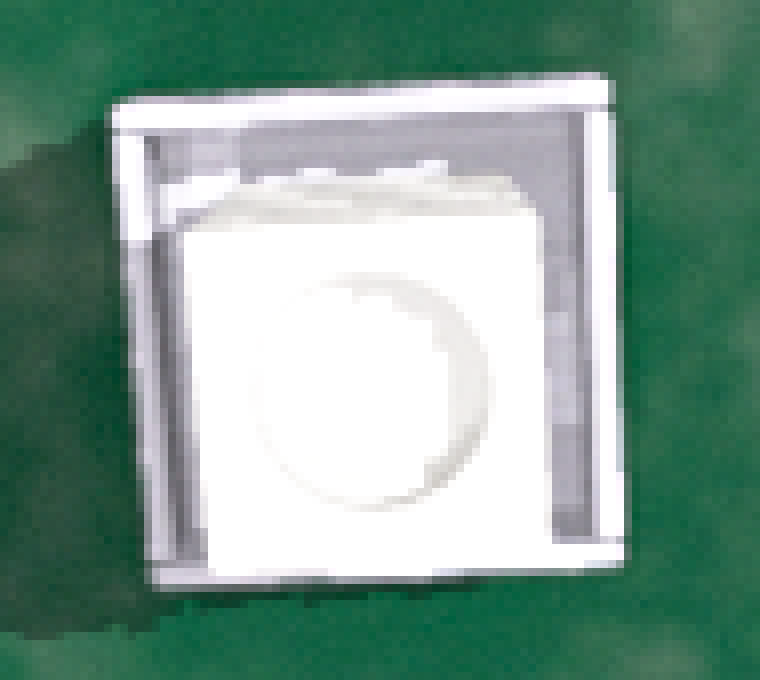

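View pics/w10d.png

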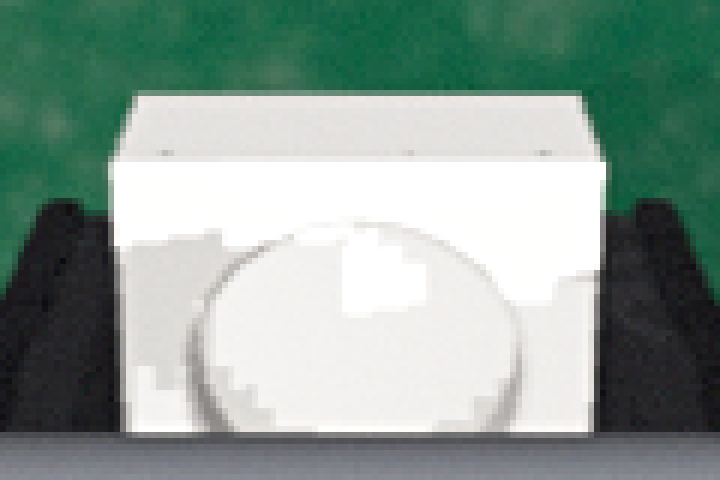

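```bash
python3 - <<'E'
from h import *
s=get_state(); c=cam('wrist',s); px=lambda p:(225+p[0]/8-.5,130+p[1]/8-.5)
ang=lambda a,b:np.degrees(np.arctan2(b[1]-a[1],b[0]-a[0])).round(1)
rim=[ray(c,px(p),.030)*1000 for p in[(112,105),(608,75),(625,565),(152,590)]]
print('rim',np.mean(rim,0).round(1),[np.linalg.norm(rim[i]-rim[i-1]).round(1) for i in range(4)],[ang(rim[i-1],rim[i]) for i in range(4)])
for z in(.072,.079,.086):
    q=[ray(c,px(p),z)*1000 for p in[(187,230),(540,217),(213,574)]]
    w=ray(c,px((373.5,392)),z)*1000
    print(z,'centre from diag',((q[1]+q[2])/2).round(1),'sizes',np.linalg.norm(q[0]-q[1]).round(1),np.linalg.norm(q[0]-q[2]).round(1),ang(q[0],q[1]),ang(q[0],q[2]),'well',w.round(1))
# held block: near top edge, z top = tcp+.012
R=Ro.from_quat(s['eef_rot']).as_matrix()
pd=lambda p:(215+p[0]/6-.5,215+p[1]/6-.5)
for nm,p,dz in[('topL',(110,161),.012),('topR',(606,161),.012),('botL',(137,92),-.006),('botR',(582,92),-.006)]:
    x=ray(c,pd(p),s['tcp_pos'][2]+dz); print(nm,(R.T@(x-s['tcp_pos'])*1000).round(1))
E
```

```text
rim [ 613.2 -129.7   30. ] [np.float64(72.3), np.float64(71.8), np.float64(72.7), np.float64(72.5)] [np.float64(-175.4), np.float64(95.1), np.float64(5.2), np.float64(-85.2)]
0.072 centre from diag [ 614.9 -129.4   72. ] sizes 45.7 45.8 93.8 4.7 well [ 613.9 -129.4   72. ]
0.079 centre from diag [ 613.7 -129.4   79. ] sizes 44.7 44.8 93.8 4.7 well [ 612.8 -129.3   79. ]
0.086 centre from diag [ 612.5 -129.3   86. ] sizes 43.6 43.8 93.8 4.7 well [ 611.6 -129.3   86. ]
topL [ 20.  -23.4 -12. ]
topR [ 20.   21.5 -12. ]
botL [ 20.4 -23.    6. ]
botR [20.4 21.5  6. ]
```

Emit:
send_rows(
  commands="0.3 -20 -4 0 0 0 3.1;0.3 -10.4 0 0 0 0 0;0.3 0 0 -40 0 0 0;0.3 0 0 -50 0 0 0;0.3 0 0 -28 0 0 0;0.3 0 0 0 0 0 0;0.3 0 0 0 0 0 0;0.3 0 0 0 0 0 0;0.3 0 0 0 0 0 0",
)

```text
time: 18.3
tcp_pos: [0.6118, -0.1291, 0.105]
eef_rot: [-0.042, 0.999, -0.001, 0.001]
wrist_force: [-0.4, 0.0, -0.6]
grip_width: 0.503
```

```bash
python3 - <<'E'
from h import *
s=get_state(); print(s['tcp_pos'],yaw(s),s['wrist_force'],s['time'],s['joint_velocities'].round(4))
im=read_camera('wrist');cv2.imwrite('pics/w11.png',im); 
cv2.imwrite('pics/w11c.png',cv2.resize(im[195:305,205:345],None,fx=5.5,fy=5.5,interpolation=cv2.INTER_NEAREST))
cv2.imwrite('pics/s11.png',cv2.resize(read_camera('scene')[160:240,280:380],None,fx=7,fy=7,interpolation=cv2.INTER_CUBIC))
E
```

```text
[ 0.61184134 -0.12909567  0.10496552] 94.78730450796252 [-0.42974937  0.02536735 -0.63264706] 18.3 [ 0.0006  0.0063  0.0063 -0.     -0.0011 -0.0022]
```

View pics/w11c.png

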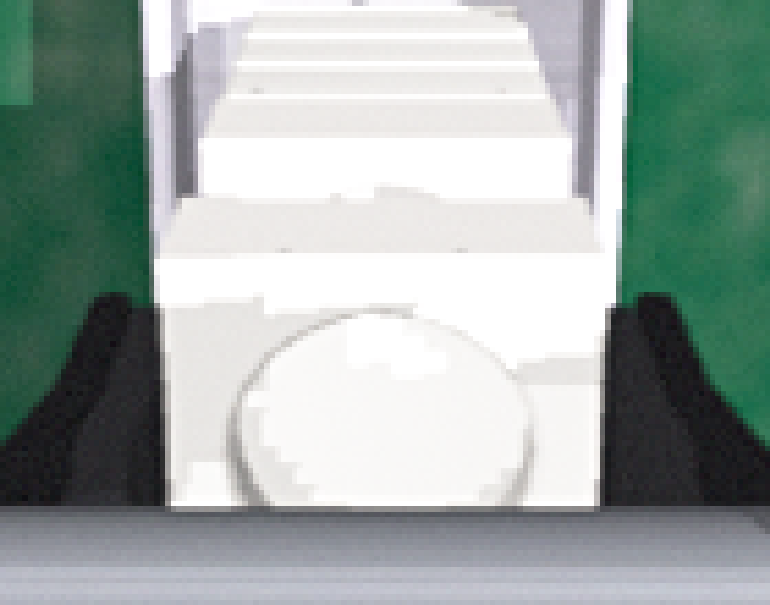

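View pics/s11.png

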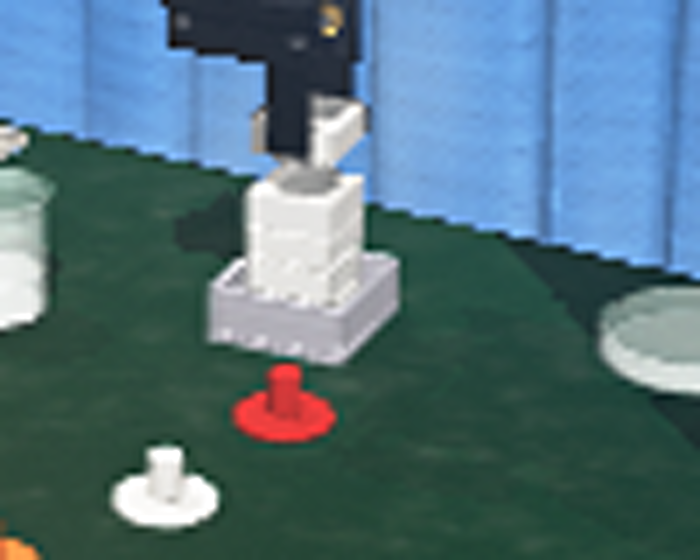

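```bash
python3 - <<'E'
from h import *
s=get_state(); c=cam('wrist',s); print(s['tcp_pos'])
R=Ro.from_quat(s['eef_rot']).as_matrix(); z0=s['tcp_pos'][2]
px=lambda p:(205+p[0]/5.5-.5,195+p[1]/5.5-.5)
for zp in(.076,.079,.082):
  print(zp)
  for nm,p,z in[('pileL',(202,137),zp),('pileR',(573,137),zp),('topL',(155,256),z0+.012),('topR',(609,256),z0+.012),('botL',(182,197),z0-.006),('botR',(588,197),z0-.006)]:
    x=ray(c,px(p),z); print(nm,(R.T@(x-s['tcp_pos'])*1000).round(1))
im=cv2.imread('pics/w11.png')
E
```

```text
[ 0.61148594 -0.12893946  0.10447638]
0.076
pileL [ 20.  -23.   28.5]
pileR [20.  22.4 28.4]
topL [ 20.2 -23.4 -12. ]
topR [ 20.3  21.4 -12. ]
botL [ 20.1 -22.9   6. ]
botR [20.1 21.5  6. ]
0.079
pileL [ 20.9 -22.7  25.5]
pileR [21.  22.  25.4]
topL [ 20.2 -23.4 -12. ]
topR [ 20.3  21.4 -12. ]
botL [ 20.1 -22.9   6. ]
botR [20.1 21.5  6. ]
0.082
pileL [ 21.9 -22.4  22.5]
pileR [21.9 21.6 22.4]
topL [ 20.2 -23.4 -12. ]
topR [ 20.3  21.4 -12. ]
botL [ 20.1 -22.9   6. ]
botR [20.1 21.5  6. ]
```

Emit:
send_rows(
  commands="0.3 -0.7 0.4 -7 0 0 0;0.3 0 0 -6 0 0 0;0.3 0 0 0 0 0 0;0.3 0 0 0 0 0 0;0.3 0 0 0 0 0 0",
)

```text
time: 19.02
tcp_pos: [0.6105, -0.1285, 0.0907]
eef_rot: [-0.042, 0.999, -0.0, 0.0]
wrist_force: [-0.2, -0.6, -0.2]
grip_width: 0.503
```

```bash
python3 - <<'E'
from h import *
s=get_state(); print(s['tcp_pos'],yaw(s),s['wrist_force'],s['time'],s['joint_velocities'].round(4))
im=read_camera('wrist');cv2.imwrite('pics/w12.png',im); 
cv2.imwrite('pics/w12c.png',cv2.resize(im[195:265,205:345],None,fx=5.5,fy=5.5,interpolation=cv2.INTER_NEAREST))
E
```

```text
[ 0.61051351 -0.12852761  0.09065347] 94.78871238097531 [-0.18887139 -0.60277943 -0.161351  ] 19.025 [ 0.0014 -0.0031  0.0001 -0.0004 -0.0001 -0.001 ]
```

View pics/w12c.png

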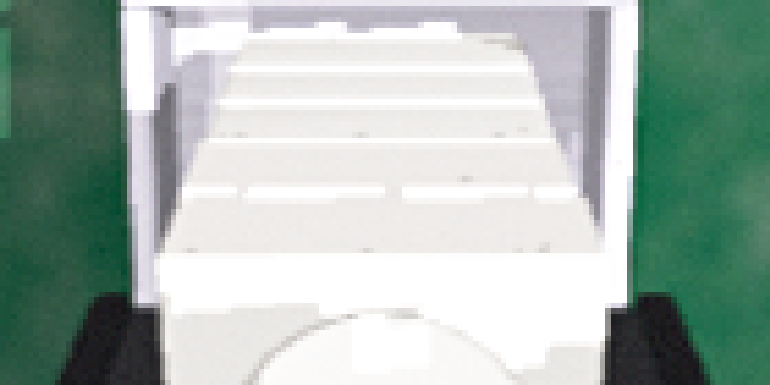

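Emit:
send_rows(
  commands="0.3 0 0 -2 0 0 0;0.3 0 0 -1 0 0 0;0.3 0 0 0 0 0 0;0.3 0 0 0 0 0 0",
)

```text
time: 19.58
tcp_pos: [0.6103, -0.1284, 0.0875]
eef_rot: [-0.042, 0.999, 0.0, -0.0]
wrist_force: [0.0, 0.3, -0.5]
grip_width: 0.505
```

```bash
python3 - <<'E'
from h import *
s=get_state(); print(s['tcp_pos'],yaw(s),s['wrist_force'],s['time'],s['joint_velocities'].round(4))
im=read_camera('wrist');cv2.imwrite('pics/w13.png',im); 
cv2.imwrite('pics/w13c.png',cv2.resize(im[195:265,205:345],None,fx=5.5,fy=5.5,interpolation=cv2.INTER_NEAREST))
E
```

```text
[ 0.61034087 -0.12844005  0.08750123] 94.7922826543265 [ 0.00506489  0.3206015  -0.48252378] 19.575 [ 0.0007 -0.0008  0.0007 -0.0008  0.0002 -0.0006]
```

View pics/w13c.png

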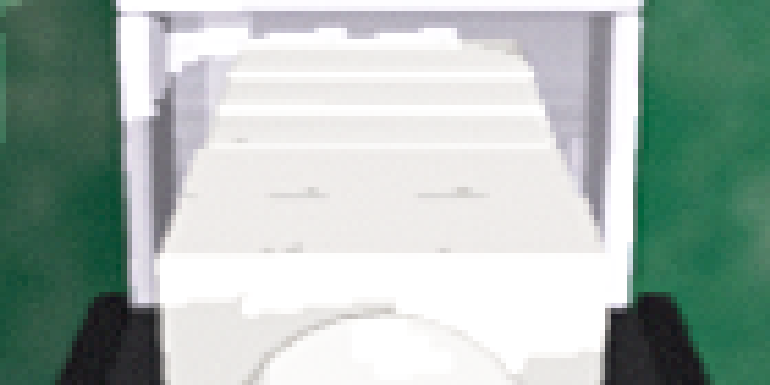

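Emit:
send_rows(
  commands="0.3 0 0 -1 0 0 0;0.3 0 0 0 0 0 0;0.3 0 0 0 0 0 0",
)

```text
time: 20.0
tcp_pos: [0.6104, -0.1284, 0.0865]
eef_rot: [-0.042, 0.999, 0.0, -0.0]
wrist_force: [-0.3, 0.2, -1.2]
grip_width: 0.504
```

Emit:
send_rows(
  commands="0.3 0 0 -1 0 0 0;0.3 0 0 0 0 0 0;0.3 0 0 0 0 0 0",
)

```text
time: 20.38
tcp_pos: [0.6103, -0.1284, 0.0855]
eef_rot: [-0.042, 0.999, -0.0, -0.0]
wrist_force: [0.1, -0.2, -0.7]
grip_width: 0.503
```

Emit:
send_rows(
  commands="0.3 0 0 -1 0 0 0;0.3 0 0 0 0 0 0;0.3 0 0 0 0 0 0",
)

```text
time: 20.75
tcp_pos: [0.6103, -0.1284, 0.0845]
eef_rot: [-0.042, 0.999, 0.0, -0.0]
wrist_force: [-0.6, -0.3, -1.2]
grip_width: 0.505
```

```bash
python3 - <<'E'
from h import *
s=get_state(); print(s['tcp_pos'],yaw(s),s['wrist_force'],s['time'],s['joint_velocities'].round(4))
im=read_camera('wrist');cv2.imwrite('pics/w14.png',im); 
cv2.imwrite('pics/w14c.png',cv2.resize(im[195:265,205:345],None,fx=5.5,fy=5.5,interpolation=cv2.INTER_NEAREST))
cv2.imwrite('pics/s14.png',cv2.resize(read_camera('scene')[160:240,280:380],None,fx=7,fy=7,interpolation=cv2.INTER_CUBIC))
E
```

```text
[ 0.61033841 -0.12841165  0.08451032] 94.79021863097371 [-0.62220977 -0.27280647 -1.16829641] 20.75 [ 0.0009 -0.0023 -0.0017 -0.0011 -0.002  -0.0009]
```

View pics/w14c.png

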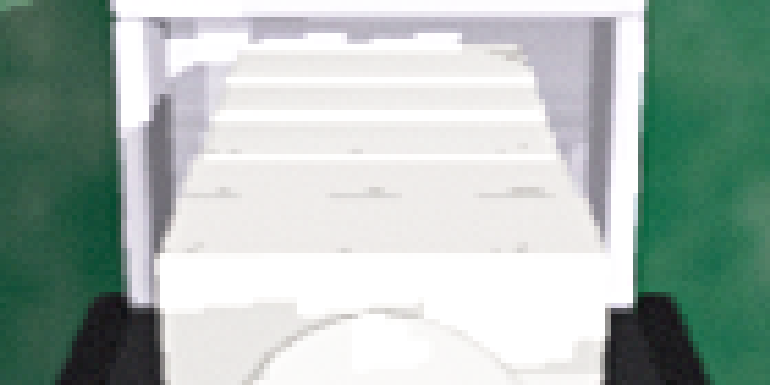

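View pics/s14.png

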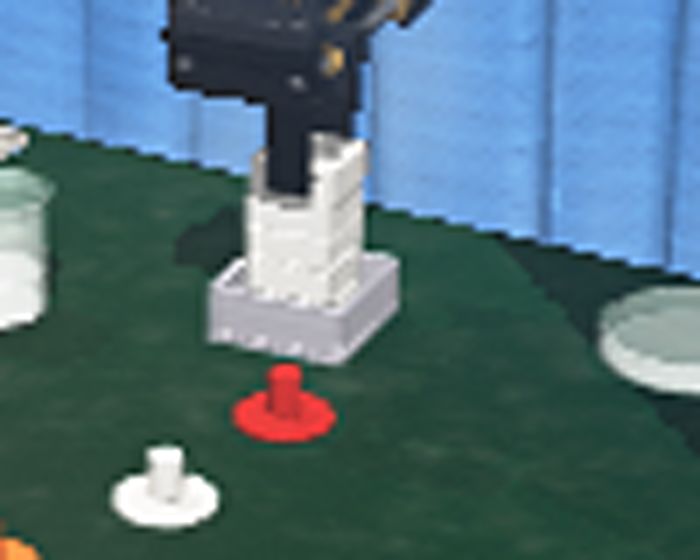

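```bash
python3 - <<'E'
from h import *
im=cv2.imread('pics/w12.png'); im1=cv2.imread('pics/w11.png'); im10=cv2.imread('pics/w10.png')
g=lambda i:cv2.cvtColor(i,cv2.COLOR_BGR2GRAY).astype(int)
print('w11',g(im1)[212:234,250:300].mean(1).round(0))
print('w12',g(im)[212:234,250:300].mean(1).round(0))
print('w14',g(cv2.imread('pics/w14.png'))[206:246,250:300].mean(1).round(0))
E
```

```text
w11 [253. 239. 234. 235. 235. 235. 233. 239. 255. 255. 255. 255. 255. 255.
 255. 255. 254. 251. 248. 241. 234. 234.]
w12 [243. 255. 245. 234. 236. 238. 238. 237. 254. 241. 236. 236. 237. 237.
 236. 234. 242. 254. 251. 241. 236. 236.]
w14 [237. 238. 241. 255. 245. 235. 237. 238. 241. 255. 255. 241. 235. 237.
 238. 238. 238. 254. 242. 236. 237. 237. 237. 234. 229. 236. 237. 237.
 237. 237. 237. 237. 237. 236. 235. 254. 255. 255. 255. 255.]
```

```bash
python3 - <<'E'
from h import *
s=get_state()
R=Ro.from_quat(s['eef_rot']).as_matrix()
def X(tcp,v,z):
    q=dict(s); q['tcp_pos']=np.array(tcp); c=cam('wrist',q)
    x=ray(c,(275,v),z); return (x@R[:,0]*1000)   # along tool x, absolute
A=[.61155,-.12897,.1046]; B=[.6105,-.1285,.09065]; C=[.61034,-.12841,.0845]
for H in(.074,.076,.078,.080,.082): print(H,X(A,218.9,H).round(2),X(B,227.7,H).round(2),'w14 predicted 232:',X(C,231.5,H).round(2))
for n,t,v in(('w12',B,230.3),('w14',C,229.8)): print(n,'held bottom edge',X(t,v,t[2]-.006).round(2), 'rel tcp', (X(t,v,t[2]-.006)-np.array(t)@R[:,0]*1000).round(2))
E
```

```text
0.074 -578.9 -579.48 w14 predicted 232: -579.71
0.076 -578.29 -578.8 w14 predicted 232: -579.01
0.078 -577.68 -578.12 w14 predicted 232: -578.3
0.08 -577.06 -577.44 w14 predicted 232: -577.59
0.082 -576.45 -576.76 w14 predicted 232: -576.88
w12 held bottom edge -577.51 rel tcp 20.12
w14 held bottom edge -577.04 rel tcp 20.43
```

Emit:
send_rows(
  commands="0.3 0.5 0 -0.7 0 0 0;0.3 0 0 0 0 0 0;0.3 0 0 0 0 0 0",
)

```text
time: 21.22
tcp_pos: [0.6109, -0.1284, 0.0839]
eef_rot: [-0.042, 0.999, -0.0, 0.0]
wrist_force: [-1.1, 0.5, 0.5]
grip_width: 0.502
```

Emit:
send_rows(
  commands="0.3 0 0 -0.7 0 0 0;0.3 0 0 0 0 0 0;0.3 0 0 0 0 0 0",
)

```text
time: 21.6
tcp_pos: [0.6109, -0.1284, 0.0839]
eef_rot: [-0.042, 0.999, -0.0, 0.0]
wrist_force: [-1.6, 0.2, 6.2]
grip_width: 0.503
```

Emit:
send_rows(
  commands="0.3 0 0 1.5 0 0 0;0.3 0.4 0 0 0 0 0;0.3 0 0 0 0 0 0;0.3 0 0 -0.6 0 0 0;0.3 0 0 -0.4 0 0 0;0.3 0 0 0 0 0 0;0.3 0 0 0 0 0 0",
)

```text
time: 22.48
tcp_pos: [0.6112, -0.1284, 0.0839]
eef_rot: [-0.042, 0.999, -0.0, 0.0]
wrist_force: [-1.4, 0.4, 3.1]
grip_width: 0.503
```

```bash
python3 - <<'E'
from h import *
s=get_state(); print(s['tcp_pos'],yaw(s),s['wrist_force'],s['time'])
im=read_camera('wrist');cv2.imwrite('pics/w15.png',im); 
cv2.imwrite('pics/w15c.png',cv2.resize(im[195:265,205:345],None,fx=5.5,fy=5.5,interpolation=cv2.INTER_NEAREST))
E
```

```text
[ 0.61123554 -0.12842058  0.08391845] 94.7935285421163 [-1.43346755  0.38393343  3.12562489] 22.475
```

View pics/w15c.png

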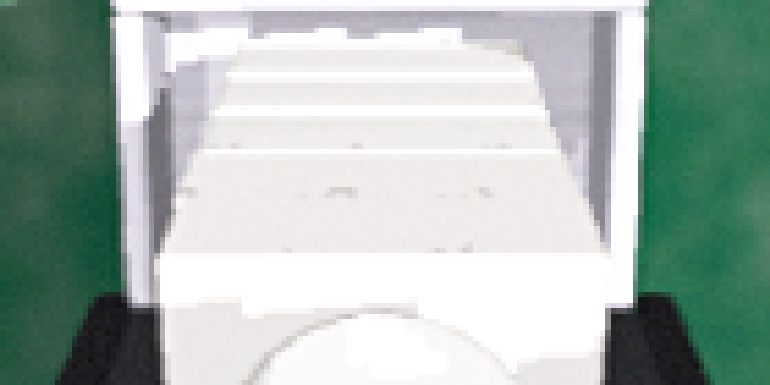

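```bash
python3 - <<'E'
from h import *
s=get_state(); c=cam('wrist',s)
R=Ro.from_quat(s['eef_rot']).as_matrix()
g=cv2.cvtColor(cv2.imread('pics/w15.png'),cv2.COLOR_BGR2GRAY).astype(int)
print(list(zip(range(204,246),g[204:246,250:300].mean(1).round(0).astype(int))))
for off in(19,20,20.5,21,22):
  print(off,[ (proj(c,s['tcp_pos']+R[:,0]*off/1000+np.array([0,0,-.006-.018*k]))[1]).round(1) for k in(-1,0,1,2,3)])
E
```

```text
[(204, np.int64(235)), (205, np.int64(236)), (206, np.int64(237)), (207, np.int64(243)), (208, np.int64(255)), (209, np.int64(248)), (210, np.int64(235)), (211, np.int64(236)), (212, np.int64(238)), (213, np.int64(240)), (214, np.int64(254)), (215, np.int64(255)), (216, np.int64(241)), (217, np.int64(235)), (218, np.int64(236)), (219, np.int64(238)), (220, np.int64(238)), (221, np.int64(237)), (222, np.int64(254)), (223, np.int64(241)), (224, np.int64(236)), (225, np.int64(237)), (226, np.int64(237)), (227, np.int64(237)), (228, np.int64(237)), (229, np.int64(233)), (230, np.int64(233)), (231, np.int64(237)), (232, np.int64(237)), (233, np.int64(237)), (234, np.int64(237)), (235, np.int64(237)), (236, np.int64(237)), (237, np.int64(237)), (238, np.int64(237)), (239, np.int64(236)), (240, np.int64(235)), (241, np.int64(254)), (242, np.int64(255)), (243, np.int64(255)), (244, np.int64(255)), (245, np.int64(255))]
19 [np.float64(243.2), np.float64(232.1), np.float64(222.9), np.float64(215.2), np.float64(208.7)]
20 [np.float64(241.4), np.float64(230.5), np.float64(221.4), np.float64(213.9), np.float64(207.4)]
20.5 [np.float64(240.6), np.float64(229.7), np.float64(220.7), np.float64(213.2), np.float64(206.8)]
21 [np.float64(239.7), np.float64(228.9), np.float64(220.0), np.float64(212.5), np.float64(206.2)]
22 [np.float64(238.0), np.float64(227.3), np.float64(218.5), np.float64(211.2), np.float64(204.9)]
```

The seam rows fit one vertical face to within about 0.4 mm, so I'll release and back off.

Emit:
send_rows(
  commands="0.6 0 0 0 0 0 0;0.7 0 0 0 0 0 0;0.8 0 0 0 0 0 0;0.8 0 0 20 0 0 0;0.8 0 0 50 0 0 0;0.8 20 0 50 0 0 0;0.8 0 0 10 0 0 0;0.8 0 0 0 0 0 0;0.8 0 0 0 0 0 0;0.8 0 0 0 0 0 0;0.8 0 0 0 0 0 0;0.8 0 0 0 0 0 0",
)

```text
time: 24.02
tcp_pos: [0.631, -0.1284, 0.2131]
eef_rot: [-0.042, 0.999, 0.0, -0.0]
wrist_force: [-0.3, 0.9, 0.3]
grip_width: 0.799
```

```bash
python3 - <<'E'
from h import *
s=get_state(); print(s['tcp_pos'],yaw(s),s['wrist_force'],s['time'])
im=read_camera('wrist');cv2.imwrite('pics/w16.png',im); 
cv2.imwrite('pics/w16c.png',cv2.resize(im[150:250,220:340],None,fx=6,fy=6,interpolation=cv2.INTER_NEAREST))
E
```

```text
[ 0.6310268  -0.1283798   0.21310494] 94.78811279749863 [-0.33323971  0.88585738  0.29199739] 24.025
```

View pics/w16.png

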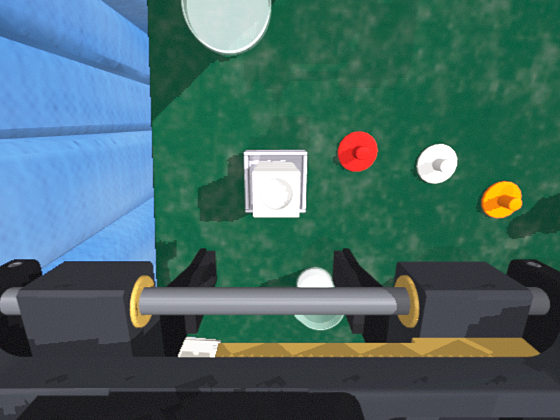

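View pics/w16c.png

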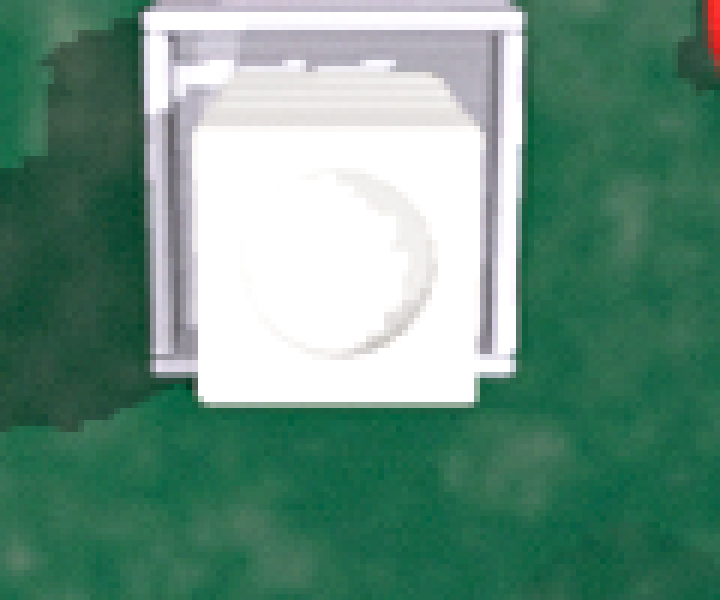

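```bash
python3 - <<'E'
from h import *
s=get_state(); c=cam('wrist',s); px=lambda p:(220+p[0]/6-.5,150+p[1]/6-.5)
ang=lambda a,b:np.degrees(np.arctan2(b[1]-a[1],b[0]-a[0])).round(1)
rim=[ray(c,px(p),.030)*1000 for p in[(139,14),(525,12),(516,376),(150,376)]]
blk=[ray(c,px(p),.096)*1000 for p in[(192,128),(487,130),(480,405),(198,406)]]
for n,q in(('rim',rim),('block',blk)): print(n,np.mean(q,0).round(1),[np.linalg.norm(q[i]-q[i-1]).round(1) for i in range(4)],[ang(q[i-1],q[i]) for i in range(4)])
print('lid plate'); im=cv2.imread('pics/w16.png'); quad(im,c,(410,138,465,190),.005,150,60)
quad(im,c,(410,138,465,190),.005,170,40)
E
```

```text
rim [ 613.9 -129.7   30. ] [np.float64(71.4), np.float64(73.3), np.float64(71.8), np.float64(73.7)] [np.float64(-175.1), np.float64(95.1), np.float64(5.2), np.float64(-85.2)]
block [ 613.5 -128.9   96. ] [np.float64(45.4), np.float64(46.2), np.float64(45.0), np.float64(46.2)] [np.float64(-175.2), np.float64(94.4), np.float64(4.8), np.float64(-85.0)]
lid plate
[577.7  68.1] [49.7 48.5] 64.5 bbox px [416.2 143.4] [457.2 183.4]
[577.9  68.1] [49.2 48.3] 54.9 bbox px [416.4 143.4] [456.9 183.2]
```

Block and tray centres agree within about 1 mm and 0.5°. Next is the white lid at (437,164), which lies between red (358,152) and orange (502,200).

Emit:
send_rows(
  commands="0.5 -10 40 0 0 0 0;0.5 -10 40 -15 0 0 0;0.5 -11 40 -15 0 0 0;0.5 -11 40 -15 0 0 0;0.5 -11 37 -15 0 0 0;0.5 0 0 0 0 0 0;0.5 0 0 0 0 0 0;0.5 0 0 0 0 0 0;0.5 0 0 0 0 0 0;0.5 0 0 0 0 0 0;0.5 0 0 0 0 0 0",
)

```text
time: 25.45
tcp_pos: [0.5784, 0.0682, 0.1537]
eef_rot: [-0.042, 0.999, -0.0, 0.0]
wrist_force: [0.0, -0.1, 0.3]
grip_width: 0.498
```

```bash
python3 - <<'E'
from h import *
s=get_state(); print(s['tcp_pos'],yaw(s),s['wrist_force'],s['time'])
im=read_camera('wrist');cv2.imwrite('pics/w17.png',im); c=cam('wrist',s)
cv2.imwrite('pics/w17c.png',cv2.resize(im[170:250,220:340],None,fx=6,fy=6,interpolation=cv2.INTER_NEAREST))
for t in(150,190,220): quad(im,c,(235,170,320,245),.005,t,50)
E
```

```text
[0.57836923 0.06820953 0.15373735] 94.75734973404694 [ 0.02900682 -0.06495894  0.27074913] 25.45
[577.7  68.1] [48.7 48.1] 12.5 bbox px [252.6 181.4] [297.4 225.1]
[577.6  68.2] [47.9 47.5] 30.9 bbox px [252.8 181.6] [297.1 224.8]
[577.5  68.2] [47.5 46.9] 31.8 bbox px [252.9 181.8] [296.9 224.4]
```

View pics/w17.png

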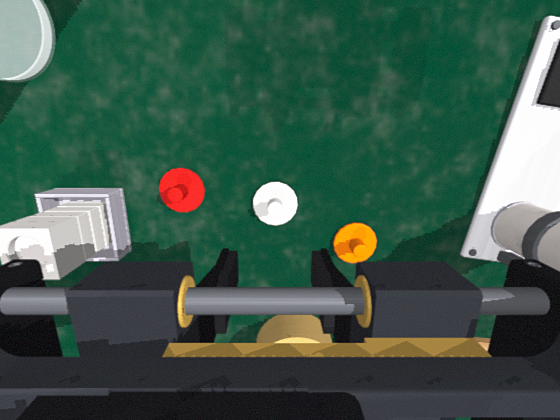

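View pics/w17c.png

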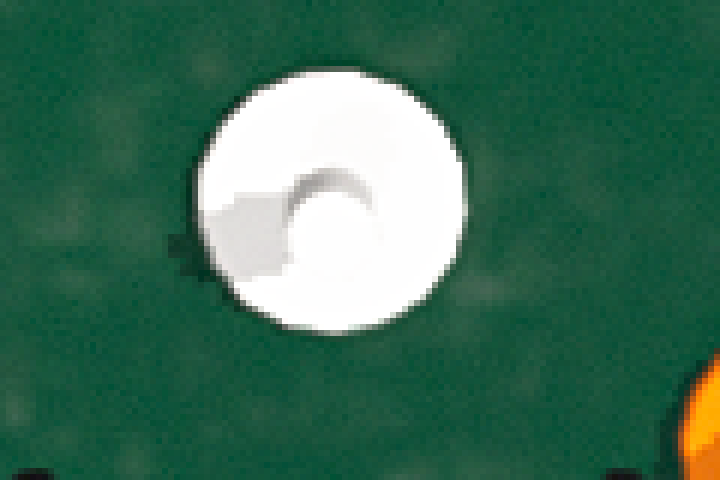

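Emit:
send_rows(
  commands="0.5 -0.6 0.9 -40 0 0 0;0.5 0 0 -50 0 0 0;0.5 0 0 -35 0 0 0;0.5 0 0 -18 0 0 0;0.5 0 0 0 0 0 0;0.5 0 0 0 0 0 0;0.5 0 0 0 0 0 0",
  grip_force=15,
)

```text
time: 26.38
tcp_pos: [0.5788, 0.0694, 0.0122]
eef_rot: [-0.042, 0.999, -0.0, 0.002]
wrist_force: [-0.5, 0.6, -0.0]
grip_width: 0.502
```

```bash
python3 - <<'E'
from h import *
s=get_state(); print(s['tcp_pos'],yaw(s),s['wrist_force'],s['time'])
im=read_camera('wrist');cv2.imwrite('pics/w18.png',im); c=cam('wrist',s)
cv2.imwrite('pics/w18c.png',cv2.resize(im[190:300,205:345],None,fx=5.5,fy=5.5,interpolation=cv2.INTER_NEAREST))
E
```

```text
[0.57883772 0.06941775 0.01218894] 94.79489205158761 [-0.45407811  0.5656975  -0.02679749] 26.375
```

View pics/w18c.png

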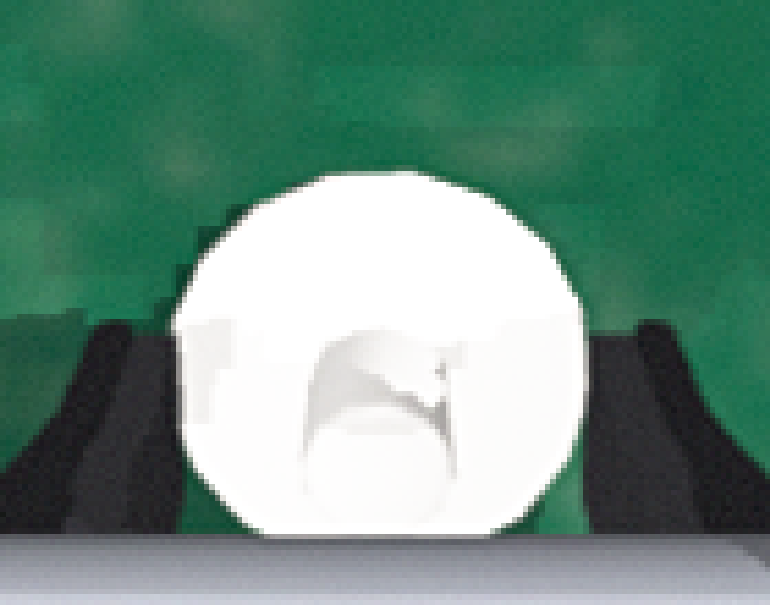

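Emit:
send_rows(
  commands="0.5 -0.8 0 -4 0 0 0;0.5 0 0 0 0 0 0;0.3 0 0 0 0 0 0;0.05 0 0 0 0 0 0;0.05 0 0 0 0 0 0;0.05 0 0 0 0 0 0;0.05 0 0 0 0 0 0;0.05 0 0 0 0 0 0",
  grip_force=15,
)

```text
time: 27.42
tcp_pos: [0.5769, 0.0695, 0.0066]
eef_rot: [-0.042, 0.999, -0.0, 0.0]
wrist_force: [-0.6, -0.3, 0.6]
grip_width: 0.179
```

Emit:
send_rows(
  commands="0.05 0 0 20 0 0 0;0.05 0 0 50 0 0 0;0.05 0 0 60 0 0 0;0.05 0 0 25 0 0 0;0.05 7 -40 0 0 0 0;0.05 7 -40 0 0 0 0;0.05 7 -40 0 0 0 0;0.05 7 -40 0 0 0 0;0.05 7.8 -37.8 0 0 0 0;0.05 0 0 0 0 0 0;0.05 0 0 0 0 0 0;0.05 0 0 0 0 0 0",
)

```text
time: 28.92
tcp_pos: [0.6121, -0.1269, 0.1615]
eef_rot: [-0.042, 0.999, 0.0, -0.001]
wrist_force: [-0.7, -0.9, -0.8]
grip_width: 0.181
```

```bash
python3 - <<'E'
from h import *
s=get_state(); print(s['tcp_pos'],yaw(s),s['wrist_force'],s['time'],s['grip_width'])
im=read_camera('wrist');cv2.imwrite('pics/w19.png',im); c=cam('wrist',s)
cv2.imwrite('pics/w19c.png',cv2.resize(im[170:300,205:345],None,fx=4.5,fy=4.5,interpolation=cv2.INTER_NEAREST))
E
```

```text
[ 0.61207306 -0.12693461  0.16147532] 94.86547287917064 [-0.73814336 -0.94617287 -0.75004661] 28.925 0.18077086014944746
```

View pics/w19c.png

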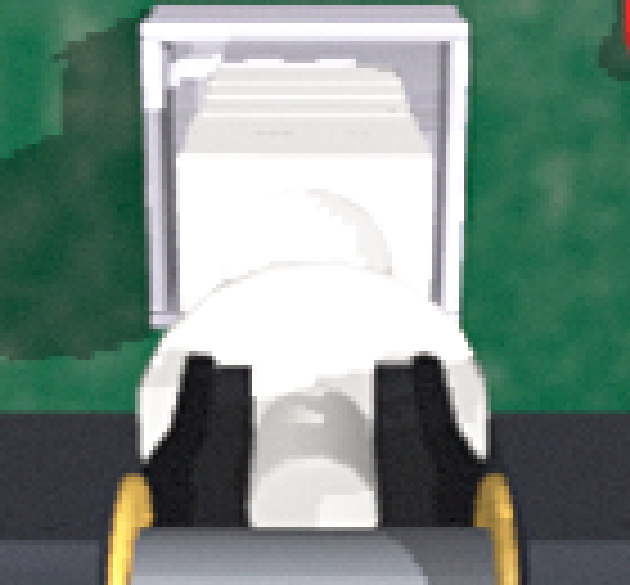

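Emit:
send_rows(
  commands="0.05 0 -1 -25 0 0 0;0.05 0 0 -15 0 0 0;0.05 0 0 -5 0 0 0;0.05 0 0 0 0 0 0;0.05 0 0 0 0 0 0;0.05 0 0 0 0 0 0;0.05 0 0 0 0 0 0",
)

```text
time: 29.85
tcp_pos: [0.6129, -0.1295, 0.1171]
eef_rot: [-0.042, 0.999, -0.0, 0.0]
wrist_force: [0.9, 0.3, -1.4]
grip_width: 0.179
```

```bash
python3 - <<'E'
from h import *
s=get_state(); print(s['tcp_pos'],yaw(s),s['wrist_force'],s['time'],s['grip_width'])
im=read_camera('wrist');cv2.imwrite('pics/w20.png',im); c=cam('wrist',s)
cv2.imwrite('pics/w20c.png',cv2.resize(im[180:300,205:345],None,fx=5,fy=5,interpolation=cv2.INTER_NEAREST))
cv2.imwrite('pics/s20.png',cv2.resize(read_camera('scene')[140:240,270:380],None,fx=6,fy=6,interpolation=cv2.INTER_CUBIC))
E
```

```text
[ 0.61288232 -0.12947344  0.11712055] 94.78847241534623 [ 0.90808247  0.29282589 -1.42383059] 29.85 0.1787803902990815
```

View pics/w20c.png

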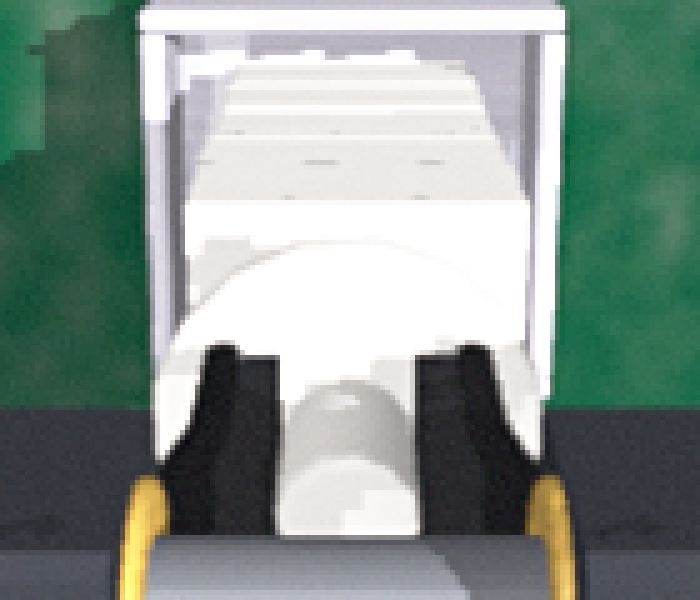

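View pics/s20.png

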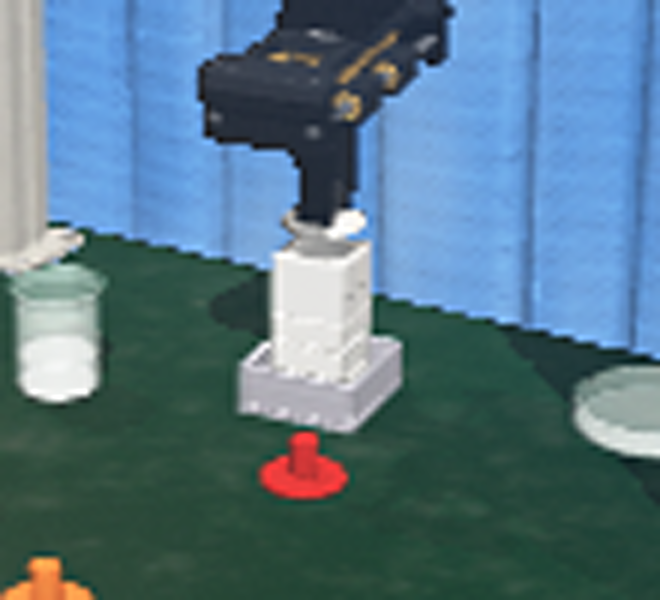

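```bash
python3 - <<'E'
from h import *
s=get_state(); c=cam('wrist',s); R=Ro.from_quat(s['eef_rot']).as_matrix(); print(s['tcp_pos'])
px=lambda p:(205+p[0]/5-.5,180+p[1]/5-.5); z0=s['tcp_pos'][2]
for nm,p,z in[('blkL',(184,202),.096),('blkR',(531,202),.096),('lid front bottom',(350,240),z0-.0066),('lid front top',(350,240),z0-.0016),('lidL',(155,430),z0-.004),('lidR',(545,430),z0-.004)]:
    print(nm,(R.T@(ray(c,px(p),z)-s['tcp_pos'])*1000).round(1))
E
```

```text
[ 0.61274522 -0.12938975  0.11690819]
blkL [ 22.  -22.1  20.9]
blkR [22.  22.8 20.9]
lid front bottom [21.7 -0.7  6.6]
lid front top [23.4 -0.7  1.6]
lidL [ -2.1 -24.7   4. ]
lidR [-2.1 23.4  4. ]
```

Emit:
send_rows(
  commands="0.05 -0.4 1 -5 0 0 0;0.05 0 0 -5 0 0 0;0.05 0 0 -2 0 0 0;0.05 0 0 0 0 0 0;0.05 0 0 0 0 0 0;0.05 0 0 0 0 0 0",
)

```text
time: 30.7
tcp_pos: [0.6124, -0.1284, 0.1048]
eef_rot: [-0.042, 0.999, -0.0, 0.0]
wrist_force: [-0.1, -1.1, -0.6]
grip_width: 0.181
```

Emit:
send_rows(
  commands="0.05 0 0 -1 0 0 0;0.05 0 0 0 0 0 0;0.05 0 0 0 0 0 0",
)

```text
time: 31.08
tcp_pos: [0.6122, -0.1283, 0.1036]
eef_rot: [-0.042, 0.999, 0.0, -0.0]
wrist_force: [-0.2, -0.3, -0.2]
grip_width: 0.178
```

Emit:
send_rows(
  commands="0.05 0.2 0 -0.8 0 0 0;0.05 0 0 0 0 0 0;0.05 0 0 0 0 0 0",
)

```text
time: 31.45
tcp_pos: [0.6124, -0.1283, 0.1028]
eef_rot: [-0.042, 0.999, 0.0, -0.0]
wrist_force: [0.6, -0.6, -0.4]
grip_width: 0.178
```

Emit:
send_rows(
  commands="0.05 0 0 -0.6 0 0 0;0.05 0 0 0 0 0 0;0.05 0 0 0 0 0 0",
)

```text
time: 31.82
tcp_pos: [0.6125, -0.1284, 0.1024]
eef_rot: [-0.042, 0.999, -0.0, 0.0]
wrist_force: [0.2, -0.9, 0.2]
grip_width: 0.177
```

Emit:
send_rows(
  commands="0.05 0 0 -0.5 0 0 0;0.05 0 0 0 0 0 0;0.05 0 0 0 0 0 0",
)

```text
time: 32.2
tcp_pos: [0.6125, -0.1283, 0.1023]
eef_rot: [-0.042, 0.999, -0.0, 0.0]
wrist_force: [-1.8, 1.3, 4.4]
grip_width: 0.177
```

```bash
python3 - <<'E'
from h import *
s=get_state(); print(s['tcp_pos'],s['wrist_force'])
im=read_camera('wrist');cv2.imwrite('pics/w21c.png',cv2.resize(im[180:300,205:345],None,fx=5,fy=5,interpolation=cv2.INTER_NEAREST))
E
```

```text
[ 0.61254696 -0.12834651  0.10233206] [-1.81262043  1.31390791  4.35840749]
```

View pics/w21c.png

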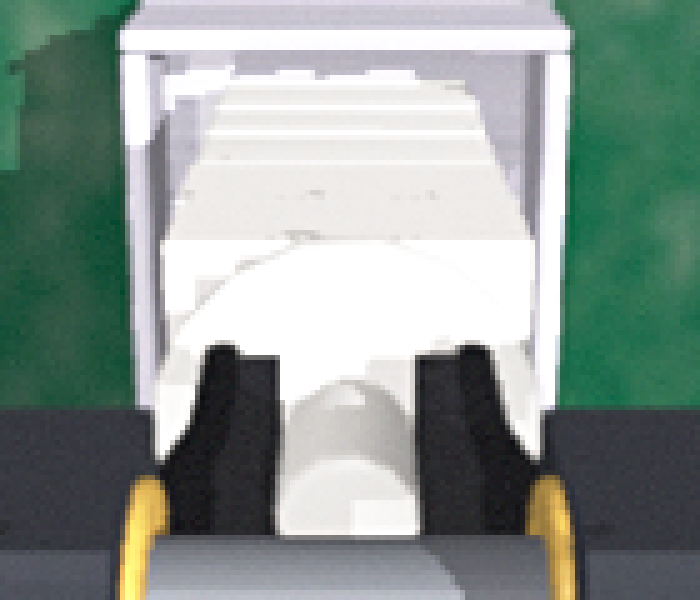

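Contact at the expected height, with lid centre u≈350 against block centre u≈348, so I'm releasing.

Emit:
send_rows(
  commands="0.25 0 0 0 0 0 0;0.35 0 0 0 0 0 0;0.4 0 0 0 0 0 0;0.4 0 0 10 0 0 0;0.4 0 0 40 0 0 0;0.4 0 0 50 0 0 0;0.4 25 0 20 0 0 0;0.4 0 0 0 0 0 0;0.4 0 0 0 0 0 0;0.4 0 0 0 0 0 0;0.4 0 0 0 0 0 0",
)

```text
time: 33.62
tcp_pos: [0.6364, -0.1281, 0.2205]
eef_rot: [-0.042, 0.999, 0.001, -0.001]
wrist_force: [0.1, -0.5, -0.1]
grip_width: 0.403
```

```bash
python3 - <<'E'
from h import *
s=get_state(); print(s['tcp_pos'],s['wrist_force'],s['time'])
im=read_camera('wrist');c=cam('wrist',s)
cv2.imwrite('pics/w22.png',im);cv2.imwrite('pics/w22c.png',cv2.resize(im[150:250,220:340],None,fx=6,fy=6,interpolation=cv2.INTER_NEAREST))
sc=read_camera('scene');cv2.imwrite('pics/s22.png',cv2.resize(sc[150:320,190:400],None,fx=3.5,fy=3.5,interpolation=cv2.INTER_CUBIC))
E
```

```text
[ 0.63636853 -0.12812455  0.22049713] [ 0.10167799 -0.51669452 -0.09176072] 33.625
```

View pics/w22c.png

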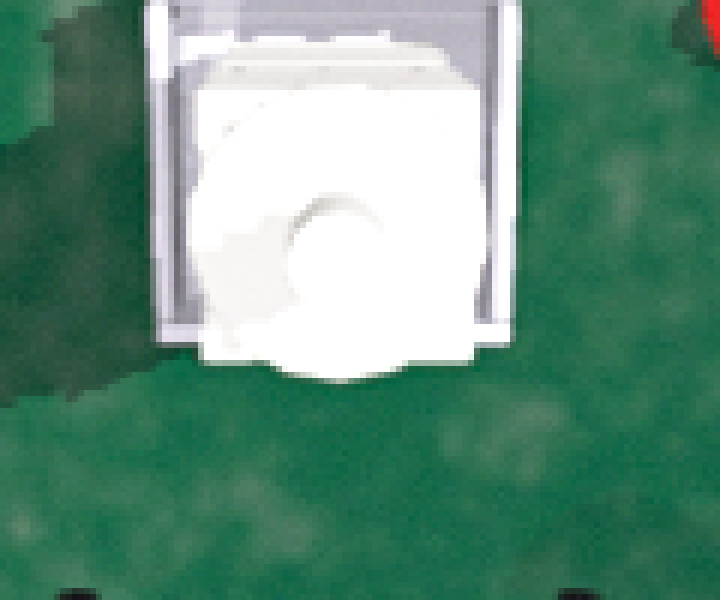

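View pics/s22.png

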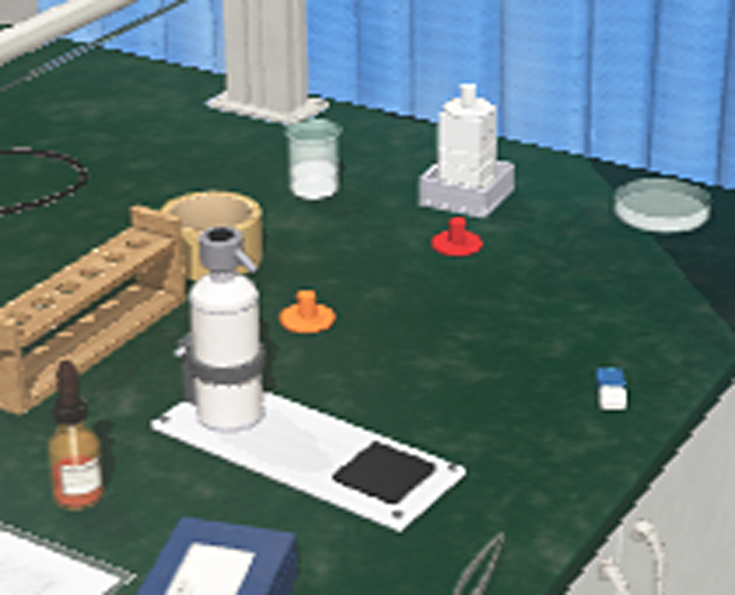

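```bash
python3 - <<'E'
from h import *
s=get_state(); c=cam('wrist',s); px=lambda p:(220+p[0]/6-.5,150+p[1]/6-.5); R=Ro.from_quat(s['eef_rot']).as_matrix()
T=lambda p,z:(R.T@(ray(c,px(p),z)-s['tcp_pos'])*1000)[:2]
print('block',np.mean([T(p,.0958) for p in[(193,88),(482,88),(476,362),(199,362)]],0).round(1))
print('lid: far edge top-24.3',(T((340,382),.1008)[0]+24.3).round(1),'sides mid',((T((187,230),.1008)+T((488,230),.1008))/2).round(1))
print('knob top',T((340,258),.1228).round(1))
E
```

```text
block [22.9  0.7]
lid: far edge top-24.3 22.4 sides mid [23.6  0.7]
knob top [23.6  1. ]
```

The lid is centred on the block to within about 0.7 mm and lies flat, and the arm is clear. Handing in.

```bash
python3 - <<'E'
from cell import *
print(finish_job())
E
```

```text
the job is handed in; nothing more can be done
None
```

The job is done and handed in at about 34 s; `finish_job` gave no verdict.

**What I did**
- **Dusting:** I set the block on the rubber pad and let go. I pressed the cap to its stop: the tip reached 156 mm, and the force rose to 18 N with no further travel. Pictures before and after show the cap back up. The block was on the pad throughout.
- **Pile:** I regrasped the block and lowered it in small steps until I felt the pile, whose top is about 78 mm above the bench. I released it with about 3 N of contact.
- **Lid:** I lowered the white knobbed lid onto the block the same way and released it at about 4 N.

**Last checks**
- **Block:** it is centred with the tray within about 1 mm and square within about 0.5°.
- **Lid:** it lies flat and is centred on the block within about 0.7 mm.
- **Surroundings:** nothing else in the final scene view looks moved, and the gripper is clear.

**What disagreed**
- The top camera and wrist camera differed by 2–4 mm, and the wrist has about 1 mm of sideways bias, so I corrected from wrist views with the held part in sight.
- The top camera gave the pile's yaw as 1.7°. I used the wrist's 4.8°, which the final fit confirmed.
- On the pad, the block ended about 2 mm off centre, still fully on the rubber.
- The wrist read 6.9 N while the jaws closed on the block for the regrasp. I did not find the cause, but the block looked level in the gripper afterwards.

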